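# Return the reagent containers to their trays after class

## Robot

A 6-joint arm with a two-finger parallel gripper is mounted at the origin on the work surface. World frame = base frame: x ahead of the robot, y to its left, z up, the work surface at z = 0. Lengths are in m, angles in rad, forces in N, time in s.
With the tool pointing down it reaches from about 0.35 to 0.775 m from the base axis. Payload 7.3 kg.
Tool frame: the origin (TCP) lies between the finger pads; the fingertips stand 25 mm ahead of it and the grasp point (between the pads) lies 6 mm ahead of it; y points along the fingers, z is the direction in which the jaws open and shut, and the axes are right-handed (so a half turn about y gives the same grasp; the last joint's range is limited). The gripper opens to 92 mm and grips with 3 to 60 N. Pads are 19 mm wide; open, the fingers measure 130 mm over their backs; the gripper's body (75 mm by 190 mm) begins 47 mm behind the grasp point.
Start: joints at [-1.39, 0.342, 1.524, -0, 1.275, -0.146], TCP at [0.169, -0.497, 0.252] pointing down, gripper open.
Joint ranges: [-2.53, 2.53], [-0.77, 2.02], [0.04, 2.7], [-1, 4.14], [0.28, 2.66], [-3.11, 3.11]. Speed limits (rad/s): [2.57, 2.57, 3.14, 3.14, 3.14, 3.14].

## Interface

Orientations are given as [roll, pitch, yaw] about the fixed x, y, z axes, in that order (R = Rz(yaw) Ry(pitch) Rx(roll)).
In Python, from cell import sensors, read_camera, hand_in gives the robot as it stands. The module is installed in compiled form; this text tells all that it offers.
- The arm moves only by the tool send_rows, never from a script. Its argument "motion" is a list that holds one entry, the list of rows, each a list of 4 numbers: the shift along the tool's x, y, z in m, then the turn about the tool's y in degrees. In form: [[[tx, ty, tz, twist], ...]]. A call has 1 to 8 rows; each row is the pose to reach, as a shift and turn from the pose measured when the call began, along the tool's axes at that moment; what a row does not reach only later rows make up. A row lasts 1/10 s, in which the tool goes at most 50 mm and 8.59 degrees, less where a joint would pass 70% of its speed; a pose out of reach is approached as far as the arm can. A call with a gripper value outside its range is refused whole. "gripper" is the opening, from 0 (shut) to 1 (fully open), set as the call begins (left out, the last holds). The fingers move at their own pace and stop on an object; "grip_force" is the grip in N (left out, the last holds). Time passes only in rows, so rows that repeat a pose let the fingers close. It gives the time, the measured TCP pose, the force and the opening at its end, in the units of the state.
- sensors.observe(): the state, without advancing time (a new reading comes with each control period).
- read_camera(name): name is "side" or "top" or "wrist"; returns a dict with "frame" (420x560x3 uint8, red, green, blue), "fx", "fy", "cx", "cy" (pixels), "extrinsics" (4x4, takes a point from world to camera coordinates). Camera axes: x right, y up, looking along -z (the intrinsics and any distortion apply to the point x, -y, -z); pixel columns grow to the right and rows downward; lengths in m; the calibration is good to about 2 mm. The wrist camera is an equidistant fisheye: a pixel r from the principal point sees the ray r / f radians off the axis. A picture is of the moment at which its call begins. There is no depth.
- hand_in(): hands the job in, once; it reports no verdict.
The state is a dict: "time": time; "qpos": joint angles; "qvel": joint speeds; "joint_efforts": joint torques, N m; "tool_pos": TCP position; "tool_rot": TCP orientation; "contact_force": force on the tool from outside, world axes, zero at the start; "torque": the same for the moment, N m; "opening": finger opening in m.
Only numpy, scipy, OpenCV 4.12 (cv2) and the standard library are available. Lean on these libraries where they do the work, as an engineer would, in place of code of your own. Each camera call takes 0.05 s, during which the arm holds its last target.

## Task

Put the five loose reagent containers back where their kind is kept: the two wide-mouth jars stand in the tray that already holds a jar, the narrow-mouth bottle stands in the tray that already holds such a bottle, and the two dropper bottles go into the divided caddy, each standing in a cell of its own. They are glass: set each down before letting go, do not drop it, and knock none over; leave the jar and the bottle that are already in the trays standing where they are.

Things in the scene. Friction and masses are not known exactly. Their poses are not given: they have to be found in the camera images.
- jar_large: loose wide-mouth jar, amber glass with a paper label, 52 mm diameter, 66 mm tall in all; its top 18 mm (48 to 66 mm) is a white screw cap 48 mm across. Origin at the centre of its underside, z up. About 150 g. Stands loose on the bench; belongs in jar_tray.
- jar_small: the same kind of wide-mouth jar, smaller: 42 mm diameter, 54 mm tall in all; its top 16 mm (38 to 54 mm) is a white screw cap 38 mm across. Origin at the centre of its underside, z up. About 80 g. Stands loose on the bench; belongs in jar_tray.
- bottle_loose: loose narrow-mouth round bottle, amber glass with a paper label, 48 mm diameter up to 66 mm, shoulder sloping in up to 84 mm, neck 22 mm across, and a white screw cap 26 mm across from 92 to 114 mm (its top). Origin at the centre of its underside, z up. About 190 g. Stands loose on the bench; belongs in bottle_tray.
- dropper_large: loose dropper bottle, amber glass with a paper label, 33 mm diameter up to 50 mm, neck, white collar 22 mm across from 64 to 82 mm, black rubber teat 15 mm across from 82 to 106 mm (its top). Hold it by the collar. Origin at the centre of its underside, z up. About 65 g. Stands loose on the bench; belongs in the caddy.
- dropper_small: the same kind of dropper bottle, smaller: 28 mm diameter up to 42 mm, neck, white collar 22 mm across from 56 to 74 mm, black rubber teat 15 mm across from 74 to 98 mm (its top). Hold it by the collar. Origin at the centre of its underside, z up. About 45 g. Stands loose on the bench; belongs in the caddy.
- jar_stored: jar of the same make and size as jar_large (52 mm diameter, 66 mm tall), already standing in jar_tray near one end (the tray's +y end, 62 to 76 mm from its centre): leave it there. Origin at the centre of its underside, z up.
- bottle_stored: bottle of the same make and size as bottle_loose (48 mm diameter, 114 mm tall), already standing somewhere along bottle_tray: leave it there. Origin at the centre of its underside, z up.
- jar_tray: open shallow grey plastic spill tray, fixed to the bench, 120 x 220 mm outside (along its x and y), 25 mm high, walls 4 mm (inside 112 x 212 mm), floor 4 mm above the bench; origin at the centre of its underside, x across its width, y along its length, z up. Of the two alike trays, the one in which a jar stands at the start; beside it there is room for both jars in a row.
- bottle_tray: open shallow grey plastic spill tray, fixed to the bench, 120 x 220 mm outside (along its x and y), 25 mm high, walls 4 mm (inside 112 x 212 mm), floor 4 mm above the bench; origin at the centre of its underside, x across its width, y along its length, z up. Of the two alike trays, the one in which a narrow-mouth bottle stands at the start; beside it there is room for one more bottle, at times on one side only.
- caddy: grey plastic caddy, fixed to the bench, 60 x 172 mm outside (along its x and y), 40 mm high, with two cross walls that make a row of three empty square cells along y, each 52 x about 52 mm inside, centres at y = -56, 0 and +56 mm; walls 4 mm, cell floor 4 mm above the bench; a small lug stands out 12 mm at each end. Origin at the centre of its underside, z up.
There are look-alikes about, which are no part of the job. Leave any green or red look-alike of the dropper_small alone.

How it is judged:
By the outcome, as a careful person would: the job done as asked, in the order asked, and still so for the second after the job is handed in, with the robot touching nothing.
It also fails if it takes over 120 s, if anything falls off the work surface, if the arm or the gripper's body presses on something with over 40 N, if the wrist force passes 120 N, or if a joint passes its speed limit or range.

## Working session

There is one attempt and no reset: what is moved stays moved. The work goes in short steps, Python scripts to look and compute and a tool call to move; the robot and the scene stay as the last step left them, time stands still between calls to the robot, and variables do not carry over. Pictures are saved under pics/ and viewed, and the job is handed in when it is done.

Besides the shell and the picture viewer there is one more tool, called after "Emit:" by a JSON object that holds its "op" and its "data", one argument or row to a line. send_rows: Moves the arm, as the interface text tells. Its arguments: {"type":"object","properties":{"motion":{"type":"array"},"gripper":{"type":"number"},"grip_force":{"type":"number"}},"required":["motion"]}

```bash
ls; mkdir -p pics
python3 - <<'E'
from cell import sensors, read_camera
import cv2, numpy as np
s=sensors.observe(); print({k:np.round(v,4).tolist() for k,v in s.items()})
for n in ("side","top","wrist"):
    c=read_camera(n); cv2.imwrite(f"pics/{n}0.png",c["frame"][:,:,::-1])
    print(n,c["fx"],c["fy"],c["cx"],c["cy"],np.round(c["extrinsics"],4).tolist(),[k for k in c])
E
```

```text
pics
{'time': 0.0, 'qpos': [-1.39, 0.3427, 1.525, 0.0, 1.2754, -0.146], 'qvel': [0.0013, -0.0003, 0.0003, 0.0015, -0.0004, -0.0011], 'joint_efforts': [-0.0023, -43.1254, -24.4219, 0.0716, 0.056, -0.0001], 'tool_pos': [0.1685, -0.4968, 0.251], 'tool_rot': [-1.5723, 0.0002, -2.8148], 'contact_force': [0.4019, 0.3756, -0.5659], 'torque': [-0.021, -0.0615, -0.0422], 'opening': 0.092}
side 482.7779038199628 482.7779038199628 289.6583024696278 206.48020903838201 [[0.9559, -0.2931, 0.0205, -0.4612], [0.1273, 0.4759, 0.8702, -0.1098], [-0.2648, -0.8292, 0.4922, -0.957], [0.0, 0.0, 0.0, 1.0]] ['frame', 'fx', 'fy', 'cx', 'cy', 'extrinsics']
top 461.9012062435386 461.9012062435386 282.6431075629541 210.93051747135024 [[0.0119, -0.9997, 0.0196, -0.0167], [0.9832, 0.0152, 0.1818, -0.4906], [-0.182, 0.0171, 0.9831, -1.0992], [0.0, 0.0, 0.0, 1.0]] ['frame', 'fx', 'fy', 'cx', 'cy', 'extrinsics']
wrist 325.19226210127806 325.19226210127806 281.35368318081265 210.62636504562954 [[0.3204, -0.9473, -0.0018, -0.5246], [0.9121, 0.309, -0.2694, 0.0322], [0.2557, 0.0847, 0.963, -0.3903], [0.0, 0.0, 0.0, 1.0]] ['frame', 'fx', 'fy', 'cx', 'cy', 'extrinsics']
```

View pics/side0.png

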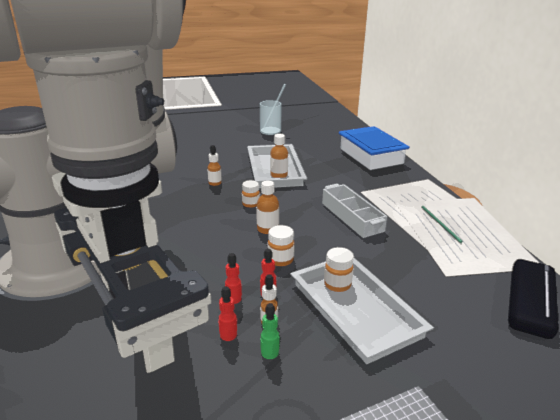

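View pics/top0.png

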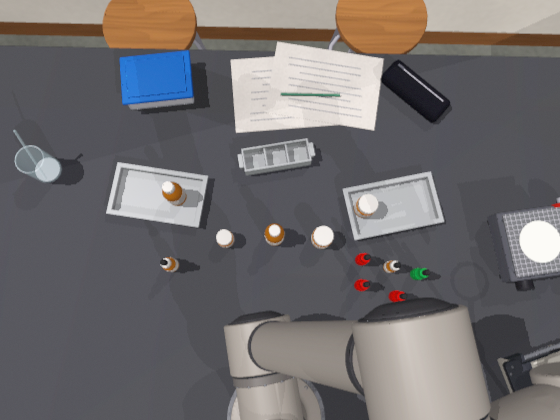

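View pics/wrist0.png

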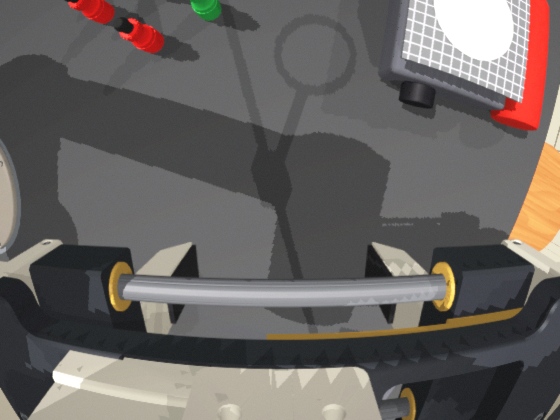

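Run:
```python
import cv2
t=cv2.imread("pics/top0.png"); s=cv2.imread("pics/side0.png")
cv2.imwrite("pics/t_a.png",cv2.resize(t[130:310,90:290],None,fx=4,fy=4,interpolation=2)[:600])
cv2.imwrite("pics/t_b.png",cv2.resize(t[160:310,270:450],None,fx=4,fy=4,interpolation=2))
cv2.imwrite("pics/s_a.png",cv2.resize(s[120:270,190:390],None,fx=4,fy=4,interpolation=2))
cv2.imwrite("pics/s_b.png",cv2.resize(s[215:365,200:400],None,fx=4,fy=4,interpolation=2))
```

```text
(no output)
```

View pics/t_a.png

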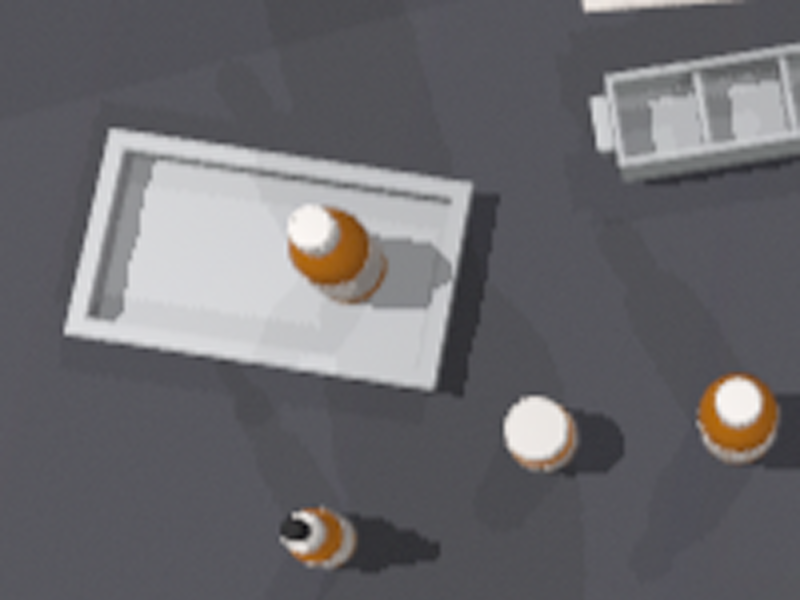

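View pics/t_b.png

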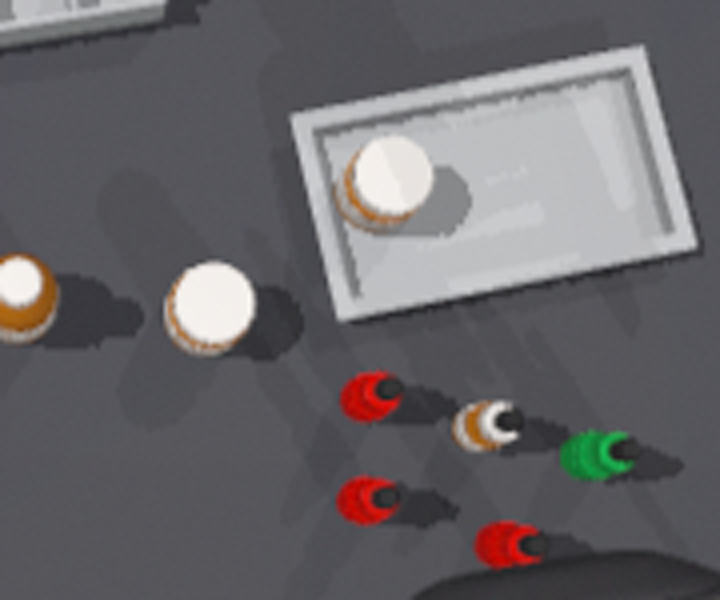

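View pics/s_a.png

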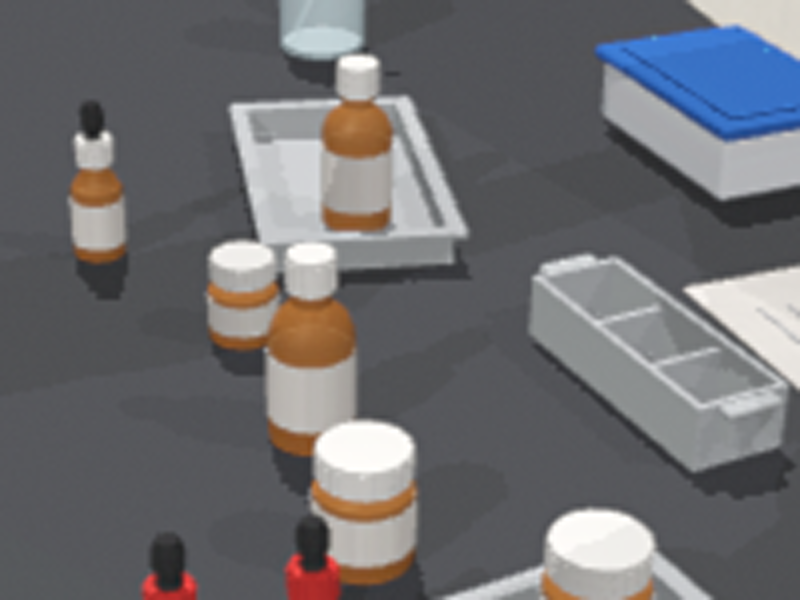

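View pics/s_b.png

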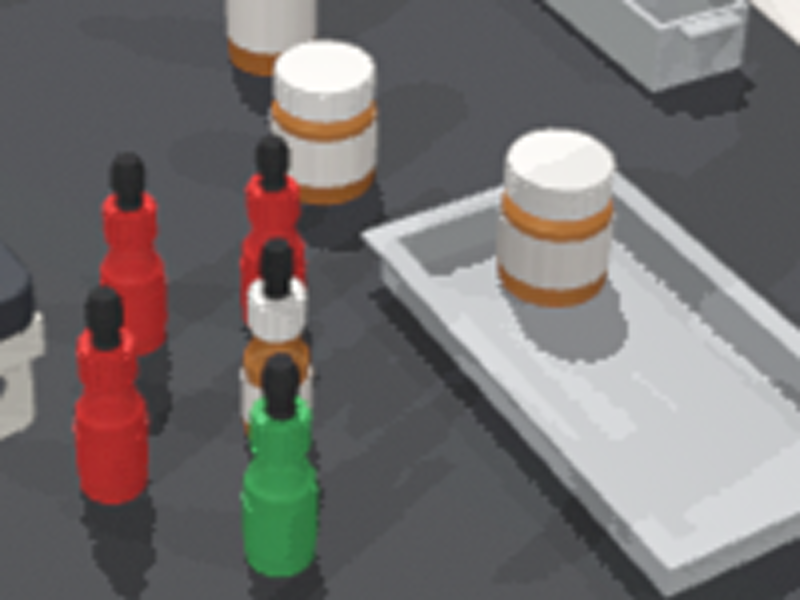

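```bash
cat > h.py <<'E'
import numpy as np, cv2
from scipy.optimize import least_squares
C={"side":(482.778,289.658,206.480,np.array([[0.9559,-0.2931,0.0205,-0.4612],[0.1273,0.4759,0.8702,-0.1098],[-0.2648,-0.8292,0.4922,-0.957]])),
"top":(461.901,282.643,210.931,np.array([[0.0119,-0.9997,0.0196,-0.0167],[0.9832,0.0152,0.1818,-0.4906],[-0.182,0.0171,0.9831,-1.0992]]))}
def proj(n,P):
    f,cx,cy,E=C[n]; p=E[:,:3]@np.asarray(P)+E[:,3]; return np.array([cx+f*p[0]/-p[2],cy-f*p[1]/-p[2]])
def tri(t,s):
    r=least_squares(lambda P:np.r_[proj("top",P)-t,proj("side",P)-s],[.5,0,.05]); return r.x,np.abs(r.fun).max()
def onplane(n,px,z):
    r=least_squares(lambda P:proj(n,[*P,z])-px,[.5,0]); return r.x
E
python3 - <<'E'
from h import *
d=dict(jar_small=((224.3,237),(250.3,183.3)),bottle=((274.8,229.8),(268,184)),bstored=((168,187),(279.5,136.5)),dropA=((163.5,262),(212.8,146.5)),
jar_large=((323.3,235.8),(281.3,230)),jstored=((368.8,203.5),(340,252.5)),dropB=((398.3,264.8),(269,276.5)),red1=((367.3,257),(268,250.8)),red2=((367.3,284.3),(232,255)),
red3=((404.5,296.3),(225.8,288.3)),green=((426.5,272.5),(270.3,305)))
for k,(t,s) in d.items():
    P,e=tri(t,s); print(k,P.round(4),round(e,2),"r",np.hypot(*P[:2]).round(3))
def fit(z,cs,off,L,W):
    c=np.array([onplane("top",(off[0]+u/4,off[1]+v/4),z) for u,v in cs]); print(c.round(4).tolist(), [np.linalg.norm(c[i]-c[(i+1)%len(c)]).round(4) for i in range(len(c))],c.mean(0))
    return c
c=fit(.025,[(291,117),(643,46),(697,247),(342,320)],(270,160),0,0)
v=c[0]-c[1]; print("yaw(+y dir)",np.degrees(np.arctan2(v[1],v[0]))-90)
c=fit(.025,[(110,130),(472,183),(436,388),(66,334)],(90,130),0,0)
v=c[0]-c[1]; print("yaw(+y dir)",np.degrees(np.arctan2(v[1],v[0]))-90)
E
python3 - <<'E'
import cv2
t=cv2.imread("pics/top0.png"); s=cv2.imread("pics/side0.png")
cv2.imwrite("pics/t_c.png",cv2.resize(t[125:190,225:325],None,fx=8,fy=8,interpolation=2))
cv2.imwrite("pics/s_c.png",cv2.resize(s[175:245,310:400],None,fx=8,fy=8,interpolation=2))
E
```

```text
jar_small [0.4228 0.1307 0.0562] 0.19 r 0.443
bottle [0.4342 0.0087 0.1126] 0.23 r 0.434
bstored [0.531  0.2593 0.1157] 0.31 r 0.591
dropA [0.3572 0.2623 0.1043] 0.23 r 0.443
jar_large [ 0.4291 -0.1085  0.0695] 0.87 r 0.443
jstored [ 0.5082 -0.2187  0.0756] 0.59 r 0.553
dropB [ 0.3594 -0.2796  0.0977] 0.61 r 0.455
red1 [ 0.3766 -0.208   0.0964] 0.59 r 0.43
red2 [ 0.3137 -0.2062  0.0981] 0.65 r 0.375
red3 [ 0.2876 -0.2912  0.0985] 0.63 r 0.409
green [ 0.3435 -0.3452  0.0971] 1.07 r 0.487
[[0.5531, -0.163], [0.6038, -0.3911], [0.473, -0.4193], [0.4234, -0.1934]] [np.float64(0.2337), np.float64(0.1338), np.float64(0.2313), np.float64(0.1332)] [ 0.51334921 -0.29170149]
yaw(+y dir) 12.533232872728718
[[0.6137, 0.4128], [0.5828, 0.1811], [0.4505, 0.198], [0.4812, 0.43]] [np.float64(0.2338), np.float64(0.1334), np.float64(0.234), np.float64(0.1337)] [0.53204916 0.30549868]
yaw(+y dir) -7.607085059156972
```

View pics/t_c.png

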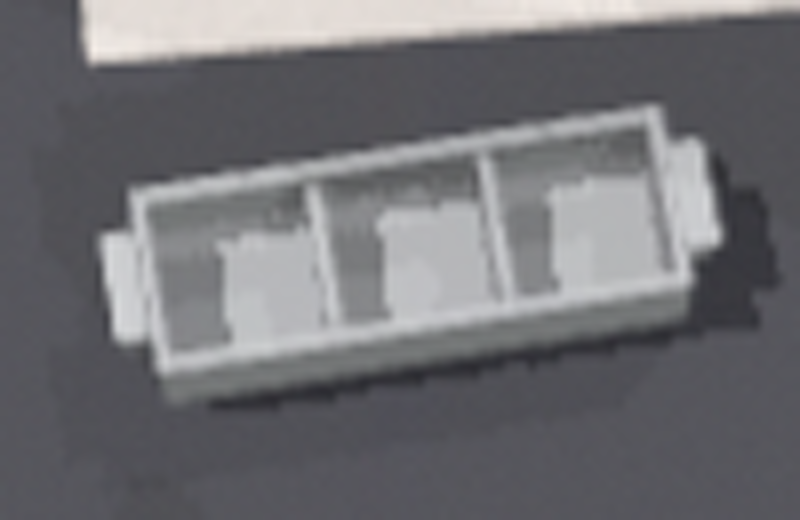

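View pics/s_c.png

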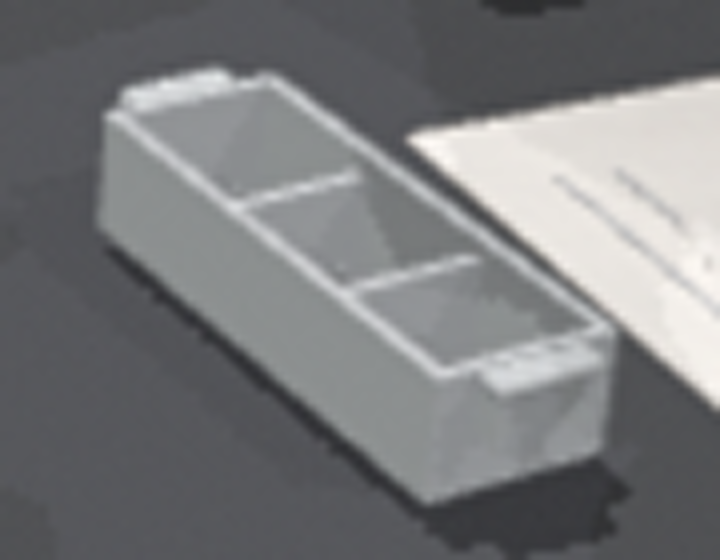

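```bash
python3 - <<'E'
from h import *
def q(n,cs,off,k,z):
    c=np.array([onplane(n,(off[0]+u/k,off[1]+v/k),z) for u,v in cs]); print(n,z,c.round(4).tolist(), [np.linalg.norm(c[i]-c[(i+1)%len(c)]).round(4) for i in range(len(c))],c.mean(0).round(4))
    v=c[0]-c[1]; print("  yaw",(np.degrees(np.arctan2(v[1],v[0]))-90).round(2),"centre",c.mean(0).round(4))
q("top",[(132,190),(658,105),(690,285),(165,372)],(225,125),8,.04)
q("side",[(268,75),(612,330),(440,375),(108,115)],(310,175),8,.04)
# jar tray inner rim
q("top",[(315,130),(632,68),(676,234),(358,300)],(270,160),4,.025)
q("top",[(130,151),(455,200),(425,375),(88,318)],(90,130),4,.025)
# triangulated rim corners
def p(u,v,o,k): return (o[0]+u/k,o[1]+v/k)
for t,s in [((291,117),None)]: pass
print("jt +y-x corner", tri(p(342,320,(270,160),4),p(363,235,(200,215),4)), tri(p(697,247,(270,160),4),(427,325)))
print("cad", tri(p(132,190,(225,125),8),p(268,75,(310,175),8)),tri(p(658,105,(225,125),8),p(612,330,(310,175),8)),tri(p(690,285,(225,125),8),p(440,375,(310,175),8)),tri(p(165,372,(225,125),8),p(108,115,(310,175),8)))
E
python3 - <<'E'
import cv2
s=cv2.imread("pics/side0.png")
cv2.imwrite("pics/s_d.png",cv2.resize(s[240:360,280:440],None,fx=5,fy=5,interpolation=2))
cv2.imwrite("pics/s_e.png",cv2.resize(s[135:195,240:310],None,fx=8,fy=8,interpolation=2))
E
```

```text
top 0.04 [[0.6512, 0.0967], [0.6827, -0.071], [0.623, -0.0813], [0.5915, 0.0846]] [np.float64(0.1706), np.float64(0.0606), np.float64(0.1688), np.float64(0.0609)] [0.6371 0.0073]
  yaw 10.64 centre [0.6371 0.0073]
side 0.04 [[0.6507, 0.0981], [0.6826, -0.0701], [0.6266, -0.0795], [0.5933, 0.0856]] [np.float64(0.1712), np.float64(0.0568), np.float64(0.1685), np.float64(0.0587)] [0.6383 0.0085]
  yaw 10.74 centre [0.6383 0.0085]
top 0.025 [[0.5449, -0.1782], [0.5891, -0.3833], [0.4812, -0.4064], [0.4362, -0.2037]] [np.float64(0.2098), np.float64(0.1104), np.float64(0.2076), np.float64(0.1117)] [ 0.5128 -0.2929]
  yaw 12.16 centre [ 0.5128 -0.2929]
top 0.025 [[0.6001, 0.3991], [0.5715, 0.1914], [0.4586, 0.2053], [0.4916, 0.4172]] [np.float64(0.2097), np.float64(0.1137), np.float64(0.2145), np.float64(0.11)] [0.5304 0.3032]
  yaw -7.85 centre [0.5304 0.3032]
jt +y-x corner (array([ 0.42419544, -0.1933895 ,  0.02631163]), np.float64(0.3715665453885322)) (array([ 0.53421835, -0.42759166,  0.07474374]), np.float64(27.87374783587518))
cad (array([0.6504752 , 0.09673836, 0.0408144 ]), np.float64(0.17647929888332214)) (array([ 0.68228447, -0.07084361,  0.04053705]), np.float64(0.08813040204711342)) (array([ 0.62421068, -0.08167118,  0.04130099]), np.float64(0.6192429161064865)) (array([0.59211309, 0.08438049, 0.04062657]), np.float64(0.29013168384349797))
```

View pics/s_d.png

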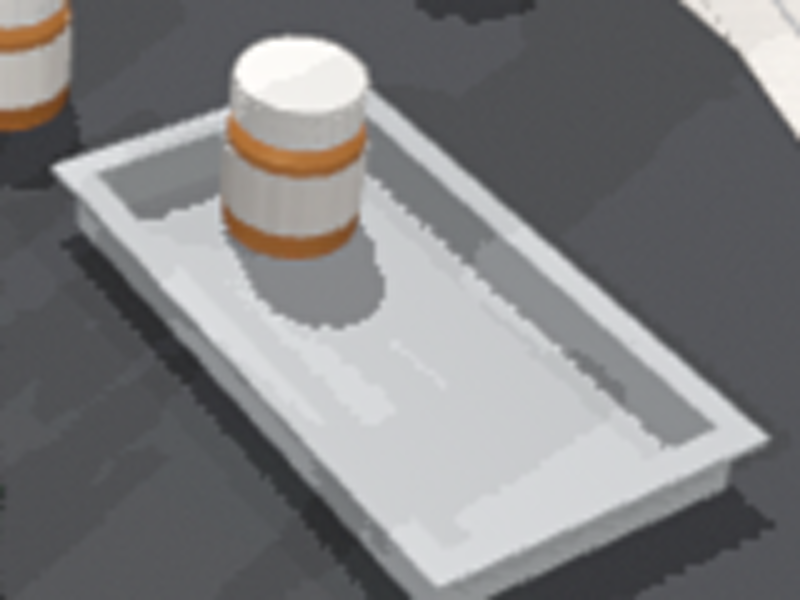

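View pics/s_e.png

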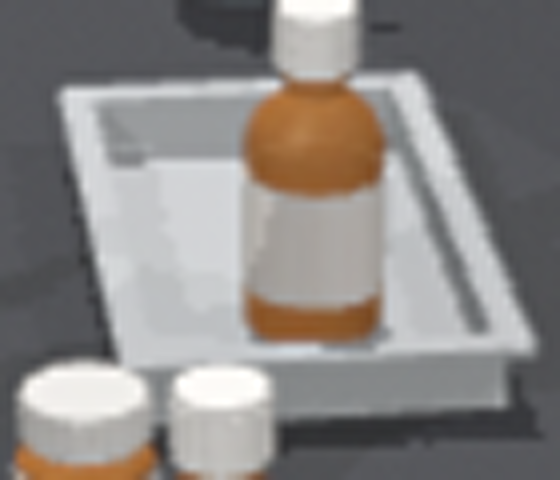

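```bash
cat >> h.py <<'E'
def goal(x,y,z,yawdeg,verbose=True):
    from cell import sensors
    from scipy.spatial.transform import Rotation as Ro
    s=sensors.observe(); p=np.array(s["tool_pos"]); R=Ro.from_euler("xyz",s["tool_rot"]).as_matrix()
    d=R.T@(np.array([x,y,z])-p)
    Z=R[:,2]; cur=np.degrees(np.arctan2(-Z[0],Z[1])); tw=-((yawdeg-cur+180)%360-180)
    if tw>95: tw-=180
    if tw<-95: tw+=180
    print("t",round(s["time"],2),"pos",p.round(4),"yaw",cur.round(1),"SHIFT",d.round(4),"twist",round(tw,1),"open",round(float(s["opening"]),4),"F",np.round(s["contact_force"],1))
E
python3 - <<'E'
from h import *
d=dict(jar_small=((224.3,237),(250.3,183.3),.054),bottle=((274.8,229.8),(268,184),.114),dropA=((163.5,262),(212.8,146.5),.106),
jar_large=((323.3,235.8),(281.3,230),.066),jstored=((368.8,203.5),(340,252.5),.07),bst=((168,187),(279.5,136.5),.118),dropB=((398.3,264.8),(269,276.5),.098))
for k,(t,s,z) in d.items():
    r=least_squares(lambda P:np.r_[proj("top",[*P,z])-t,proj("side",[*P,z])-s],[.5,0]); print(k,r.x.round(4),np.abs(r.fun).max().round(2),onplane("top",t,z).round(4),onplane("side",s,z).round(4))
def T(c,yaw,x,y):
    a=np.radians(yaw); return np.array(c)+[x*np.cos(a)-y*np.sin(a),x*np.sin(a)+y*np.cos(a)]
print("JL",T((.513,-.292),12.3,.005,.002),"JS",T((.513,-.292),12.3,.005,-.065))
for y in(-.056,0,.056): print("cell",y,T((.6375,.0078),10.7,0,y))
b=np.array([.531,.2593])-[.5315,.305]; a=np.radians(7.6); print("bst in tray",b@np.array([[np.cos(a),np.sin(a)],[-np.sin(a),np.cos(a)]]), "slot?",T((.5315,.305),-7.6,0,.04))
goal(.429,-.108,.20,-77.7)
E
```

```text
jar_small [0.4232 0.1316] 0.66 [0.4226 0.131 ] [0.4242 0.135 ]
bottle [0.434  0.0082] 0.43 [0.4335 0.0088] [0.434  0.0061]
dropA [0.3571 0.2615] 0.49 [0.3566 0.2619] [0.3573 0.2581]
jar_large [ 0.4297 -0.1071] 1.21 [ 0.4275 -0.1084] [ 0.4322 -0.1032]
jstored [ 0.5097 -0.2166] 1.85 [ 0.5079 -0.2195] [ 0.5125 -0.2113]
bst [0.5305 0.2582] 0.62 [0.5298 0.2589] [0.5303 0.2538]
dropB [ 0.3593 -0.2797] 0.6 [ 0.3579 -0.2792] [ 0.36 -0.28]
JL [ 0.51745917 -0.28898076] JS [ 0.5317322  -0.35444281]
cell -0.056 [ 0.64789733 -0.04722632]
cell 0 [0.6375 0.0078]
cell 0.056 [0.62710267 0.06282632]
bst in tray [ 0.00554851 -0.04536468] slot? [0.53679026 0.34464862]
t 0.15 pos [ 0.1685 -0.4969  0.2512] yaw -161.3 SHIFT [-0.3716  0.0516 -0.2847] twist -83.6 open 0.0918 F [ 0.5 -0.2 -0.1]
```

Emit:
{"op": "send_rows", "data": {
  "motion": [
    [[-0.37, 0.05, -0.285, -83.6], [-0.37, 0.05, -0.285, -83.6], [-0.37, 0.05, -0.285, -83.6], [-0.37, 0.05, -0.285, -83.6], [-0.37, 0.05, -0.285, -83.6], [-0.37, 0.05, -0.285, -83.6], [-0.37, 0.05, -0.285, -83.6], [-0.37, 0.05, -0.285, -83.6]]
  ],
  "gripper": 1.0,
  "grip_force": 20
}}

```text
time: 0.95
tool_pos: [0.3896, -0.1642, 0.2089]
tool_rot: [-1.571, 0.001, -1.609]
contact_force: [0.7, -0.6, 0.5]
opening: 0.0914
```

Run:
```python
from h import *
goal(.429,-.108,.14,-77.7)
```

```text
t 0.95 pos [ 0.3896 -0.1642  0.2089] yaw -92.2 SHIFT [-0.0577  0.069   0.0372] twist -14.5 open 0.0914 F [ 0.7 -0.6  0.5]
```

Emit:
{"op": "send_rows", "data": {
  "motion": [
    [[-0.058, 0.06, 0.037, -14.5], [-0.058, 0.06, 0.037, -14.5], [-0.058, 0.06, 0.037, -14.5], [-0.058, 0.06, 0.037, -14.5]]
  ]
}}

```text
time: 1.35
tool_pos: [0.4286, -0.1071, 0.1485]
tool_rot: [-1.572, 0.002, -1.355]
contact_force: [-0.1, -0.5, 0.1]
opening: 0.0917
```

Run:
```python
from h import *
from cell import read_camera
for n in("wrist","side"):
    c=read_camera(n); cv2.imwrite(f"pics/{n}1.png",c["frame"][:,:,::-1])
c=read_camera("wrist")
E_=c["extrinsics"]; f=c["fx"]
def pw(P):
    p=E_[:3,:3]@np.array(P)+E_[:3,3]; v=np.array([p[0],-p[1],-p[2]]); th=np.arctan2(np.hypot(v[0],v[1]),v[2]); r=f*th; n=np.hypot(v[0],v[1]); return (c["cx"]+r*v[0]/n,c["cy"]+r*v[1]/n)
print(pw([.429,-.108,.066]),pw([.434,.0085,.114]),pw([.4232,.131,.054]))
goal(.429,-.108,.056,-77.7)
```

```text
(np.float64(279.77310486527614), np.float64(226.29317307731114)) (np.float64(336.65869147928953), np.float64(45.694568577655645)) (np.float64(338.9132906115549), np.float64(-77.18945875889591))
t 1.5 pos [ 0.4289 -0.1087  0.1498] yaw -77.8 SHIFT [-0.0008  0.0938  0.0001] twist -0.1 open 0.0919 F [-0.5 -0.1 -0.7]
```

View pics/wrist1.png

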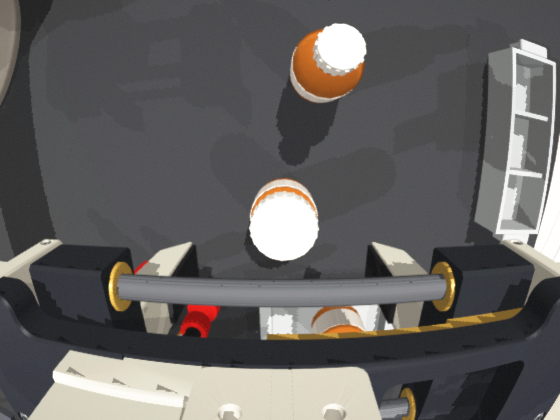

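View pics/side1.png

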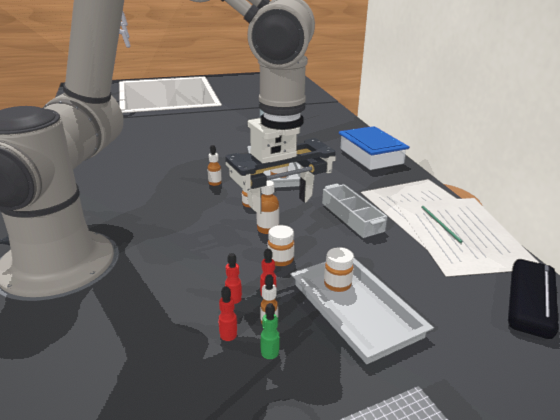

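Emit:
{"op": "send_rows", "data": {
  "motion": [
    [[-0.002, 0.03, 0.002, 0], [-0.002, 0.06, 0.002, 0], [-0.002, 0.085, 0.002, 0], [-0.002, 0.094, 0.002, 0], [-0.002, 0.094, 0.002, 0]]
  ]
}}

```text
time: 2.0
tool_pos: [0.4302, -0.107, 0.0557]
tool_rot: [-1.57, 0.0, -1.36]
contact_force: [1.2, -0.6, 0.2]
opening: 0.0919
```

Emit:
{"op": "send_rows", "data": {
  "motion": [
    [[0, 0, 0, 0], [0, 0, 0, 0], [0, 0, 0, 0], [0, 0, 0, 0], [0, 0, 0, 0]]
  ],
  "gripper": 0.3
}}

```text
time: 2.5
tool_pos: [0.4304, -0.1071, 0.056]
tool_rot: [-1.57, -0.0, -1.36]
contact_force: [-0.3, 0.9, 0.1]
opening: 0.0565
```

Emit:
{"op": "send_rows", "data": {
  "motion": [
    [[0, 0, 0, 0], [0, 0, 0, 0], [0, 0, 0, 0]]
  ]
}}

```text
time: 2.8
tool_pos: [0.4303, -0.107, 0.0561]
tool_rot: [-1.57, -0.0, -1.36]
contact_force: [0.1, 0.9, 0.9]
opening: 0.0509
```

Emit:
{"op": "send_rows", "data": {
  "motion": [
    [[0, -0.02, 0, 0], [0, -0.05, 0, 0], [0, -0.08, 0, 0], [0, -0.08, 0, 0]]
  ]
}}

```text
time: 3.2
tool_pos: [0.4321, -0.1078, 0.139]
tool_rot: [-1.564, -0.004, -1.359]
contact_force: [0.5, -0.3, -1.8]
opening: 0.051
```

Run:
```python
from h import *
goal(.5175,-.289,.136,-77.7)
```

```text
t 3.2 pos [ 0.4321 -0.1078  0.139 ] yaw -77.9 SHIFT [0.1951 0.0041 0.0454] twist -0.2 open 0.051 F [ 0.5 -0.3 -1.8]
```

Emit:
{"op": "send_rows", "data": {
  "motion": [
    [[0.03, -0.01, 0.005, 0], [0.07, -0.01, 0.015, 0], [0.11, -0.01, 0.027, 0], [0.15, -0.01, 0.037, 0], [0.18, -0.01, 0.045, 0], [0.195, -0.01, 0.0455, 0], [0.195, -0.01, 0.0455, 0], [0.195, -0.01, 0.0455, 0]]
  ]
}}

```text
time: 4.0
tool_pos: [0.5166, -0.2881, 0.1486]
tool_rot: [-1.566, -0.002, -1.36]
contact_force: [0.3, 1.1, -2.0]
opening: 0.0512
```

Run:
```python
from h import *
from cell import read_camera
for n in("wrist","side"):
    c=read_camera(n); cv2.imwrite(f"pics/{n}2.png",c["frame"][:,:,::-1])
goal(.5175,-.289,.061,-77.7)
```

```text
t 4.1 pos [ 0.5169 -0.2876  0.1494] yaw -77.9 SHIFT [ 0.0013  0.0884 -0.0002] twist -0.2 open 0.051 F [-0.1  0.4 -1.2]
```

View pics/wrist2.png

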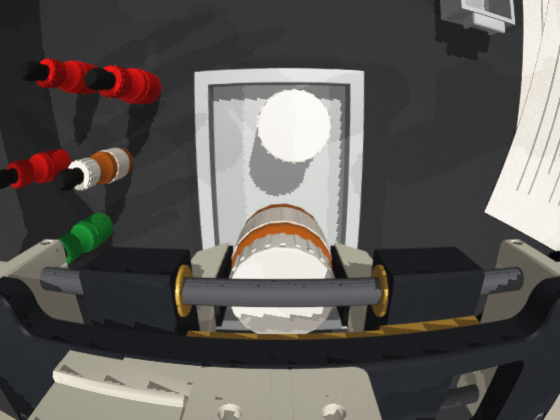

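View pics/side2.png

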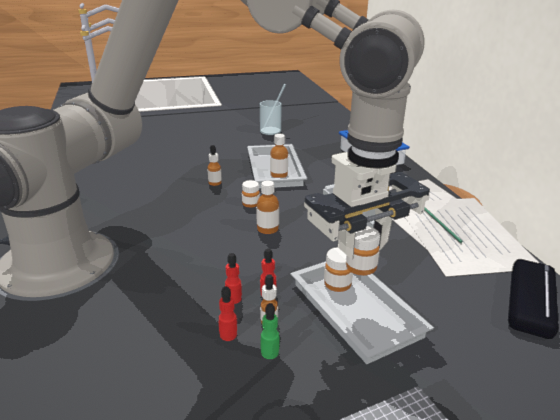

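Emit:
{"op": "send_rows", "data": {
  "motion": [
    [[0, 0.03, 0, 0], [0, 0.055, 0, 0], [0, 0.075, 0, 0], [0, 0.084, 0, 0], [0, 0.0875, 0, 0], [0, 0.089, 0, 0], [0, 0.0895, 0, 0]]
  ]
}}

```text
time: 4.8
tool_pos: [0.5179, -0.2879, 0.0609]
tool_rot: [-1.564, -0.004, -1.359]
contact_force: [-0.8, -0.0, -1.9]
opening: 0.0507
```

Emit:
{"op": "send_rows", "data": {
  "motion": [
    [[0, 0.001, 0, 0], [0, 0.0015, 0, 0], [0, 0.002, 0, 0]]
  ]
}}

```text
time: 5.1
tool_pos: [0.5185, -0.2883, 0.0601]
tool_rot: [-1.563, -0.005, -1.359]
contact_force: [-0.9, 1.0, 7.4]
opening: 0.0506
```

Touching (force up). Release by a little.

Emit:
{"op": "send_rows", "data": {
  "motion": [
    [[0, -0.0005, 0, 0], [0, -0.0005, 0, 0], [0, -0.0005, 0, 0], [0, -0.0005, 0, 0]]
  ],
  "gripper": 0.74
}}

```text
time: 5.5
tool_pos: [0.5184, -0.2883, 0.0605]
tool_rot: [-1.563, -0.005, -1.359]
contact_force: [-1.1, -0.6, 0.2]
opening: 0.0679
```

Emit:
{"op": "send_rows", "data": {
  "motion": [
    [[0, -0.015, 0, 0], [0, -0.04, 0, 0], [0, -0.08, 0, 0], [0, -0.11, 0, 0], [0, -0.11, 0, 0]]
  ]
}}

```text
time: 6.0
tool_pos: [0.5193, -0.2892, 0.1752]
tool_rot: [-1.557, -0.012, -1.359]
contact_force: [0.2, -0.1, 0.5]
opening: 0.0681
```

Run:
```python
from h import *
from cell import read_camera
for n in("wrist",):
    c=read_camera(n); cv2.imwrite(f"pics/{n}3.png",c["frame"][:,:,::-1])
goal(.423,.131,.17,-77.7)
```

```text
t 6.05 pos [ 0.5183 -0.2886  0.1726] yaw -77.8 SHIFT [-0.4302 -0.0012 -0.0048] twist -0.1 open 0.0683 F [ 0.2  0.2 -0.5]
```

View pics/wrist3.png

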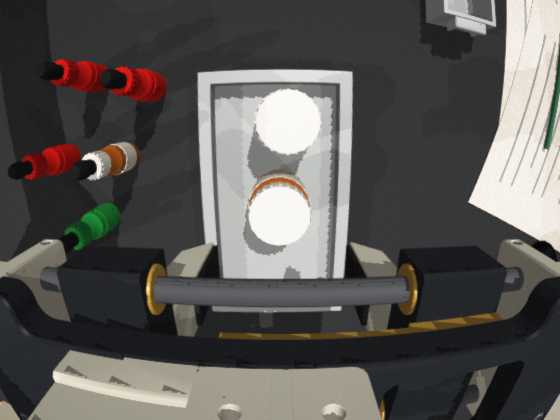

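Emit:
{"op": "send_rows", "data": {
  "motion": [
    [[-0.43, -0.002, -0.005, 0], [-0.43, -0.002, -0.005, 0], [-0.43, -0.002, -0.005, 0], [-0.43, -0.002, -0.005, 0], [-0.43, -0.002, -0.005, 0], [-0.43, -0.002, -0.005, 0], [-0.43, -0.002, -0.005, 0], [-0.43, -0.002, -0.005, 0]]
  ],
  "gripper": 0.85
}}

```text
time: 6.85
tool_pos: [0.4277, 0.1039, 0.1696]
tool_rot: [-1.562, -0.008, -1.359]
contact_force: [1.7, -0.3, 0.1]
opening: 0.078
```

Run:
```python
from h import *
goal(.423,.131,.14,-77.7)
```

```text
t 6.85 pos [0.4277 0.1039 0.1696] yaw -77.9 SHIFT [-0.0277  0.0294  0.0008] twist -0.2 open 0.078 F [ 1.7 -0.3  0.1]
```

Emit:
{"op": "send_rows", "data": {
  "motion": [
    [[-0.0277, 0.02, 0.001, 0], [-0.0277, 0.025, 0.001, 0], [-0.0277, 0.025, 0.001, 0], [-0.0277, 0.025, 0.001, 0]]
  ]
}}

```text
time: 7.25
tool_pos: [0.4232, 0.1303, 0.144]
tool_rot: [-1.563, -0.009, -1.36]
contact_force: [0.8, 0.5, 0.2]
opening: 0.0781
```

```bash
cat >> h.py <<'E'
def wrist(name,pts):
    from cell import read_camera
    c=read_camera("wrist"); cv2.imwrite(f"pics/{name}.png",c["frame"][:,:,::-1]); E=c["extrinsics"]; o=[]
    for P in pts:
        p=E[:3,:3]@np.array(P)+E[:3,3]; v=np.array([p[0],-p[1],-p[2]]); n=np.hypot(v[0],v[1]); r=c["fx"]*np.arctan2(n,v[2]); o.append((round(c["cx"]+r*v[0]/n,1),round(c["cy"]+r*v[1]/n,1)))
    print(o)
E
python3 - <<'E'
from h import *
wrist("wrist4",[(.423,.131,.054),(.429,.131,.054),(.423,.137,.054)])
goal(.423,.131,.052,-77.7)
E
```

```text
[(np.float64(278.6), np.float64(222.2)), (np.float64(286.7), np.float64(223.8)), (np.float64(280.3), np.float64(214.3))]
t 7.3 pos [0.4236 0.1302 0.1444] yaw -77.9 SHIFT [-0.0017  0.0924 -0.0012] twist -0.2 open 0.0779 F [-0.1 -0.8 -0. ]
```

View pics/wrist4.png

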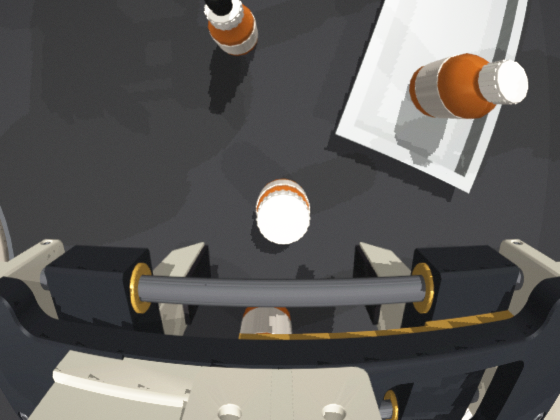

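Emit:
{"op": "send_rows", "data": {
  "motion": [
    [[-0.004, 0.03, 0.002, 0], [-0.004, 0.06, 0.002, 0], [-0.004, 0.083, 0.002, 0], [-0.004, 0.092, 0.002, 0], [-0.004, 0.092, 0.002, 0]]
  ]
}}

```text
time: 7.8
tool_pos: [0.4255, 0.1331, 0.0518]
tool_rot: [-1.564, -0.009, -1.362]
contact_force: [0.0, 0.5, -0.4]
opening: 0.0778
```

Emit:
{"op": "send_rows", "data": {
  "motion": [
    [[0, 0, 0, 0], [0, 0, 0, 0], [0, 0, 0, 0], [0, 0, 0, 0], [0, 0, 0, 0], [0, 0, 0, 0], [0, 0, 0, 0]]
  ],
  "gripper": 0.2
}}

```text
time: 8.5
tool_pos: [0.4256, 0.1331, 0.0521]
tool_rot: [-1.563, -0.009, -1.362]
contact_force: [-1.6, -0.1, 4.5]
opening: 0.0406
```

Emit:
{"op": "send_rows", "data": {
  "motion": [
    [[0, -0.02, 0, 0], [0, -0.05, 0, 0], [0, -0.09, 0, 0], [0, -0.13, 0, 0], [0, -0.13, 0, 0]]
  ]
}}

```text
time: 9.0
tool_pos: [0.4271, 0.1345, 0.1866]
tool_rot: [-1.554, -0.009, -1.362]
contact_force: [-0.0, 0.8, -1.2]
opening: 0.0408
```

Run:
```python
from h import *
goal(.532,-.3545,.18,-77.7)
```

```text
t 9.0 pos [0.4271 0.1345 0.1866] yaw -78.0 SHIFT [0.5001 0.0112 0.0009] twist -0.3 open 0.0408 F [-0.   0.8 -1.2]
```

Emit:
{"op": "send_rows", "data": {
  "motion": [
    [[0.03, 0.0, 0.001, 0], [0.08, 0.0, 0.001, 0], [0.13, 0.0, 0.001, 0], [0.18, 0.0, 0.001, 0], [0.23, 0.0, 0.001, 0], [0.28, 0.0, 0.001, 0], [0.33, 0.0, 0.001, 0], [0.38, 0.0, 0.001, 0]]
  ]
}}

```text
time: 9.8
tool_pos: [0.5066, -0.2389, 0.1889]
tool_rot: [-1.555, -0.008, -1.362]
contact_force: [0.2, 0.4, -0.3]
opening: 0.0406
```

Run:
```python
from h import *
goal(.532,-.3545,.15,-77.7)
```

```text
t 9.8 pos [ 0.5066 -0.2389  0.1889] yaw -78.0 SHIFT [0.118  0.0399 0.0002] twist -0.3 open 0.0406 F [ 0.2  0.4 -0.3]
```

Emit:
{"op": "send_rows", "data": {
  "motion": [
    [[0.04, 0.005, 0.0, 0], [0.08, 0.015, 0.0, 0], [0.11, 0.03, 0.0, 0], [0.118, 0.04, 0.0, 0], [0.118, 0.04, 0.0, 0], [0.118, 0.04, 0.0, 0]]
  ]
}}

```text
time: 10.4
tool_pos: [0.5315, -0.3533, 0.1492]
tool_rot: [-1.556, -0.006, -1.362]
contact_force: [-0.0, 1.1, 0.2]
opening: 0.0404
```

Run:
```python
from h import *
from cell import read_camera
wrist("wrist5",[(.532,-.3545,.02)])
c=read_camera("side"); cv2.imwrite("pics/side5.png",c["frame"][:,:,::-1])
goal(.532,-.3545,.058,-77.7)
```

```text
[(np.float64(277.9), np.float64(210.2))]
t 10.5 pos [ 0.532  -0.3533  0.1506] yaw -78.0 SHIFT [ 0.0005  0.0926 -0.0018] twist -0.3 open 0.0402 F [ 0.4 -0.1 -0.5]
```

View pics/wrist5.png

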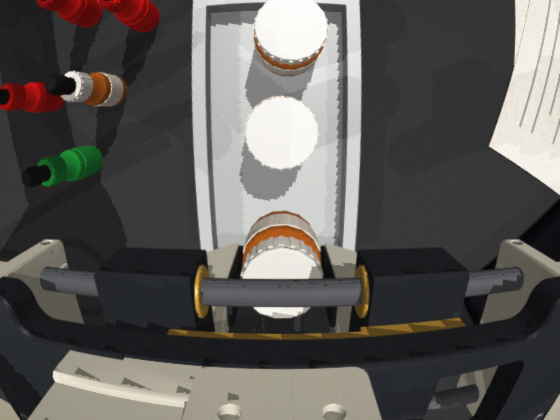

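View pics/side5.png

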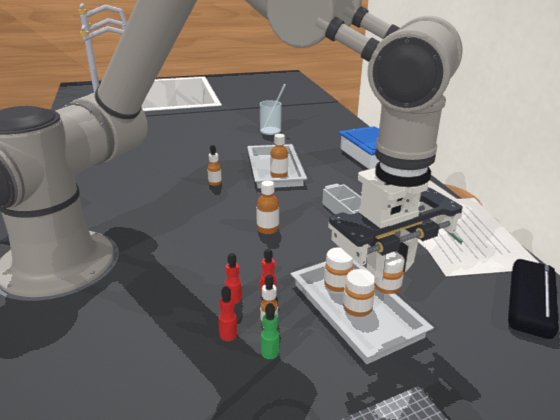

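Emit:
{"op": "send_rows", "data": {
  "motion": [
    [[0, 0.03, -0.001, 0], [0, 0.055, -0.001, 0], [0, 0.075, -0.001, 0], [0, 0.087, -0.001, 0], [0, 0.092, -0.001, 0], [0, 0.093, -0.001, 0], [0, 0.0935, -0.001, 0]]
  ]
}}

```text
time: 11.2
tool_pos: [0.5333, -0.3541, 0.0582]
tool_rot: [-1.553, -0.01, -1.36]
contact_force: [-0.5, 0.3, -0.9]
opening: 0.0407
```

Emit:
{"op": "send_rows", "data": {
  "motion": [
    [[0, 0.0005, 0, 0], [0, 0.001, 0, 0], [0, 0.001, 0, 0]]
  ]
}}

```text
time: 11.5
tool_pos: [0.5335, -0.3543, 0.0577]
tool_rot: [-1.553, -0.01, -1.36]
contact_force: [-0.3, 0.7, -1.3]
opening: 0.0405
```

Emit:
{"op": "send_rows", "data": {
  "motion": [
    [[0, 0.001, 0, 0], [0, 0.0015, 0, 0], [0, 0.002, 0, 0], [0, 0.002, 0, 0]]
  ]
}}

```text
time: 11.9
tool_pos: [0.5337, -0.3545, 0.0563]
tool_rot: [-1.552, -0.011, -1.36]
contact_force: [-1.7, 0.5, 3.7]
opening: 0.0407
```

Emit:
{"op": "send_rows", "data": {
  "motion": [
    [[0, 0, 0, 0], [0, 0, 0, 0], [0, 0, 0, 0], [0, 0, 0, 0]]
  ],
  "gripper": 0.65
}}

```text
time: 12.3
tool_pos: [0.5336, -0.3544, 0.0561]
tool_rot: [-1.553, -0.011, -1.36]
contact_force: [0.4, 0.2, -0.1]
opening: 0.0594
```

Emit:
{"op": "send_rows", "data": {
  "motion": [
    [[0, -0.015, 0, 0], [0, -0.04, 0, 0], [0, -0.08, 0, 0], [0, -0.12, 0, 0], [0, -0.14, 0, 0], [0, -0.14, 0, 0]]
  ]
}}

```text
time: 12.9
tool_pos: [0.5321, -0.3546, 0.2012]
tool_rot: [-1.547, -0.017, -1.36]
contact_force: [-0.1, -0.6, 0.5]
opening: 0.0596
```

Run:
```python
from h import *
wrist("wrist6",[])
goal(.436,.010,.22,-90)
```

```text
[]
t 12.95 pos [ 0.5313 -0.3539  0.1984] yaw -77.9 SHIFT [-0.3755 -0.0272 -0.0166] twist 12.1 open 0.0594 F [-1.3  0.  -0.7]
```

View pics/wrist6.png

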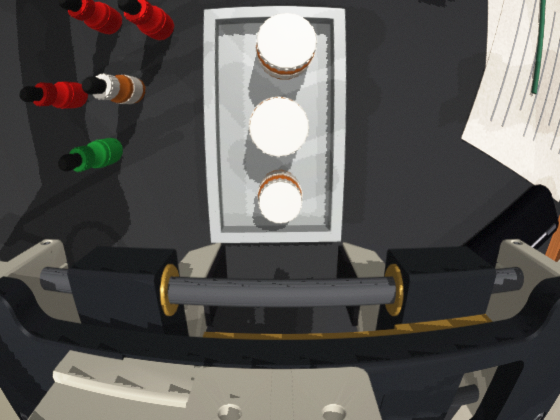

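Emit:
{"op": "send_rows", "data": {
  "motion": [
    [[-0.375, 0.0, -0.017, 19.7], [-0.375, 0.0, -0.017, 19.7], [-0.375, 0.0, -0.017, 19.7], [-0.375, 0.0, -0.017, 19.7], [-0.375, 0.0, -0.017, 19.7], [-0.375, 0.0, -0.017, 19.7], [-0.375, 0.0, -0.017, 19.7], [-0.375, 0.0, -0.017, 19.7]]
  ],
  "gripper": 0.65
}}

```text
time: 13.75
tool_pos: [0.4338, 0.0124, 0.1917]
tool_rot: [-1.55, -0.005, -1.702]
contact_force: [0.5, 0.6, 0.3]
opening: 0.0598
```

Run:
```python
from h import *
wrist("wrist7",[(.436,.010,.114),(.442,.010,.114),(.436,.016,.114)])
goal(.436,.010,.2,-97.6)
```

```text
[(np.float64(280.9), np.float64(232.5)), (np.float64(289.6), np.float64(231.4)), (np.float64(279.8), np.float64(224.3))]
t 13.8 pos [0.4331 0.014  0.1916] yaw -97.5 SHIFT [ 0.0037 -0.0083  0.0035] twist 0.1 open 0.0595 F [-1.4  1.1  0.5]
```

View pics/wrist7.png

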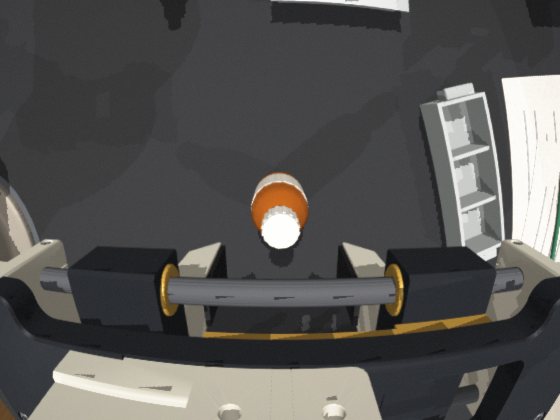

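Run:
```python
from h import *
goal(.4358,.0125,.108,-97.6)
```

```text
t 13.8 pos [0.4331 0.014  0.1916] yaw -97.5 SHIFT [0.0008 0.0837 0.0012] twist 0.1 open 0.0595 F [-1.4  1.1  0.5]
```

Emit:
{"op": "send_rows", "data": {
  "motion": [
    [[0.001, 0.02, 0.001, 0], [0.001, 0.05, 0.001, 0], [0.001, 0.075, 0.001, 0], [0.001, 0.084, 0.001, 0], [0.001, 0.084, 0.001, 0]]
  ]
}}

```text
time: 14.3
tool_pos: [0.4345, 0.0123, 0.1063]
tool_rot: [-1.555, -0.004, -1.702]
contact_force: [-0.1, 0.3, 0.1]
opening: 0.0598
```

Emit:
{"op": "send_rows", "data": {
  "motion": [
    [[0, 0, 0, 0], [0, 0, 0, 0], [0, 0, 0, 0], [0, 0, 0, 0], [0, 0, 0, 0], [0, 0, 0, 0], [0, 0, 0, 0]]
  ],
  "gripper": 0.08,
  "grip_force": 30
}}

```text
time: 15.0
tool_pos: [0.4344, 0.0124, 0.1068]
tool_rot: [-1.555, -0.004, -1.701]
contact_force: [-0.9, 0.7, 5.2]
opening: 0.0255
```

Emit:
{"op": "send_rows", "data": {
  "motion": [
    [[0, -0.015, 0, 0], [0, -0.04, 0, 0], [0, -0.05, 0, 0], [0, -0.05, 0, 0]]
  ]
}}

```text
time: 15.4
tool_pos: [0.4344, 0.0126, 0.1579]
tool_rot: [-1.552, -0.004, -1.701]
contact_force: [-0.6, -0.7, -1.9]
opening: 0.0256
```

Run:
```python
from h import *
from cell import read_camera
c=read_camera("side"); cv2.imwrite("pics/side8.png",c["frame"][:,:,::-1])
a=np.radians(-7.6); y=.045
print(.5315-y*np.sin(a),.305+y*np.cos(a))
goal(.5365,.3495,.16,-97.6)
```

```text
0.5374515375615705 0.3496046993113194
t 15.45 pos [0.4338 0.0127 0.1569] yaw -97.5 SHIFT [-0.3473 -0.0037  0.058 ] twist 0.1 open 0.0253 F [-0.6 -0.3 -1.2]
```

View pics/side8.png

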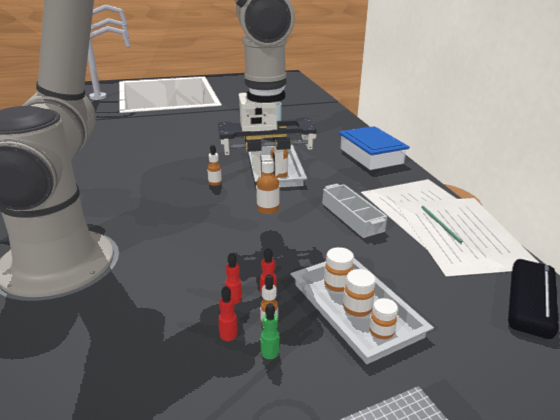

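Emit:
{"op": "send_rows", "data": {
  "motion": [
    [[0, -0.03, 0, 0], [0, -0.065, 0, 0], [-0.02, -0.09, 0.004, 0], [-0.06, -0.1, 0.01, 0], [-0.1, -0.1, 0.018, 0], [-0.14, -0.1, 0.025, 0], [-0.18, -0.1, 0.031, 0], [-0.18, -0.1, 0.031, 0]]
  ]
}}

```text
time: 16.25
tool_pos: [0.4866, 0.1916, 0.2545]
tool_rot: [-1.556, -0.003, -1.697]
contact_force: [1.0, 0.3, -1.4]
opening: 0.0256
```

Run:
```python
from h import *
goal(.537,.3495,.25,-97.6)
```

```text
t 16.25 pos [0.4866 0.1916 0.2545] yaw -97.3 SHIFT [-0.163   0.0044  0.03  ] twist 0.3 open 0.0256 F [ 1.   0.3 -1.4]
```

Emit:
{"op": "send_rows", "data": {
  "motion": [
    [[-0.03, 0, 0.006, 0.3], [-0.07, 0, 0.013, 0.3], [-0.11, 0, 0.02, 0.3], [-0.145, 0, 0.027, 0.3], [-0.163, 0, 0.03, 0.3], [-0.163, 0, 0.03, 0.3], [-0.163, 0, 0.03, 0.3]]
  ]
}}

```text
time: 16.95
tool_pos: [0.5366, 0.3487, 0.2527]
tool_rot: [-1.559, -0.006, -1.703]
contact_force: [0.8, -0.4, -1.7]
opening: 0.0256
```

Run:
```python
from h import *
from cell import read_camera
wrist("wrist9",[(.531,.2585,.118)])
c=read_camera("side"); cv2.imwrite("pics/side9.png",c["frame"][:,:,::-1])
goal(.537,.3495,.113,-97.6)
```

```text
[(np.float64(285.1), np.float64(299.1))]
t 17.05 pos [0.5368 0.3482 0.2538] yaw -97.6 SHIFT [-0.002   0.1408 -0.0019] twist -0.0 open 0.0252 F [-0.1 -0.6 -1.5]
```

View pics/wrist9.png

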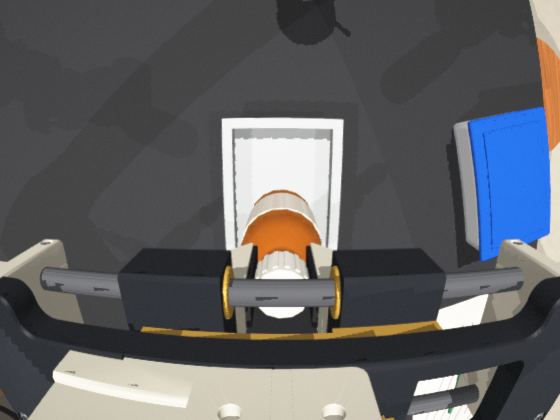

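View pics/side9.png

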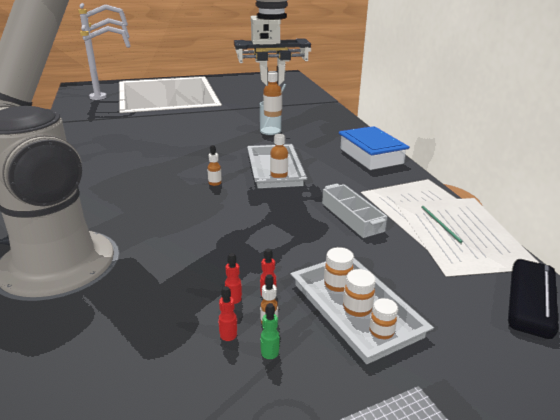

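Emit:
{"op": "send_rows", "data": {
  "motion": [
    [[-0.002, 0.03, -0.002, 0], [-0.002, 0.07, -0.002, 0], [-0.002, 0.1, -0.002, 0], [-0.002, 0.122, -0.002, 0], [-0.002, 0.134, -0.002, 0], [-0.002, 0.139, -0.002, 0], [-0.002, 0.14, -0.002, 0], [-0.002, 0.14, -0.002, 0]]
  ]
}}

```text
time: 17.85
tool_pos: [0.5375, 0.3496, 0.1151]
tool_rot: [-1.556, -0.003, -1.704]
contact_force: [-0.9, -0.1, -1.7]
opening: 0.0254
```

Emit:
{"op": "send_rows", "data": {
  "motion": [
    [[0, 0.0005, 0, 0], [0, 0.001, 0, 0], [0, 0.0015, 0, 0]]
  ]
}}

```text
time: 18.15
tool_pos: [0.5377, 0.3498, 0.1142]
tool_rot: [-1.555, -0.003, -1.704]
contact_force: [-0.0, 0.3, -2.4]
opening: 0.0249
```

Emit:
{"op": "send_rows", "data": {
  "motion": [
    [[0, 0.0008, 0, 0], [0, 0.0016, 0, 0], [0, 0.0022, 0, 0], [0, 0.0022, 0, 0]]
  ]
}}

```text
time: 18.55
tool_pos: [0.5377, 0.3498, 0.1118]
tool_rot: [-1.555, -0.003, -1.704]
contact_force: [0.4, -0.5, -2.4]
opening: 0.025
```

Emit:
{"op": "send_rows", "data": {
  "motion": [
    [[0, 0.0006, 0, 0], [0, 0.0012, 0, 0], [0, 0.0012, 0, 0]]
  ]
}}

```text
time: 18.85
tool_pos: [0.538, 0.3499, 0.1112]
tool_rot: [-1.554, -0.002, -1.704]
contact_force: [0.0, 0.6, 2.0]
opening: 0.0254
```

Emit:
{"op": "send_rows", "data": {
  "motion": [
    [[0, 0, 0, 0], [0, 0, 0, 0], [0, 0, 0, 0], [0, 0, 0, 0]]
  ],
  "gripper": 0.5
}}

```text
time: 19.25
tool_pos: [0.5379, 0.3499, 0.111]
tool_rot: [-1.554, -0.003, -1.704]
contact_force: [0.3, 0.3, -0.1]
opening: 0.0457
```

Emit:
{"op": "send_rows", "data": {
  "motion": [
    [[0, -0.015, 0, 0], [0, -0.04, 0, 0], [0, -0.08, 0, 0], [0, -0.08, 0, 0], [0, -0.08, 0, 0]]
  ]
}}

```text
time: 19.75
tool_pos: [0.5369, 0.3504, 0.1919]
tool_rot: [-1.553, -0.002, -1.704]
contact_force: [-0.0, -0.2, -0.1]
opening: 0.0458
```

Run:
```python
from h import *
from cell import read_camera
wrist("wrist10",[])
c=read_camera("side"); cv2.imwrite("pics/side10.png",c["frame"][:,:,::-1])
goal(.3575,.262,.19,-97.6)
```

```text
[]
t 19.85 pos [0.536  0.3499 0.1898] yaw -97.6 SHIFT [ 0.1108 -0.0022 -0.1652] twist -0.0 open 0.0459 F [-0.9 -0.7 -0.4]
```

View pics/side10.png

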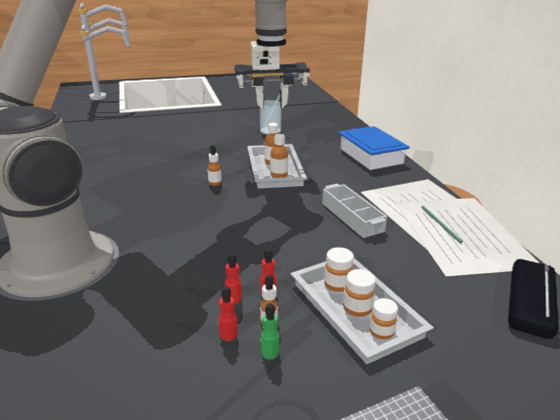

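Emit:
{"op": "send_rows", "data": {
  "motion": [
    [[0.03, -0.005, -0.045, -18.3], [0.06, -0.005, -0.085, -18.3], [0.09, -0.005, -0.125, -18.3], [0.11, -0.003, -0.165, -18.3], [0.11, -0.003, -0.165, -18.3], [0.11, -0.003, -0.165, -18.3], [0.11, -0.003, -0.165, -18.3]]
  ],
  "gripper": 0.6
}}

```text
time: 20.55
tool_pos: [0.359, 0.2633, 0.1908]
tool_rot: [-1.557, -0.008, -1.385]
contact_force: [0.5, -0.1, 0.3]
opening: 0.0551
```

Run:
```python
from h import *
wrist("wrist11",[(.3575,.262,.106),(.3635,.262,.106),(.3575,.268,.106),(.3575,.262,0)])
goal(.3575,.262,.079,-79.3)
```

```text
[(np.float64(275.6), np.float64(226.9)), (np.float64(284.0), np.float64(228.4)), (np.float64(277.1), np.float64(218.9)), (np.float64(276.0), np.float64(193.1))]
t 20.6 pos [0.3592 0.2633 0.1907] yaw -79.3 SHIFT [ 1.000e-04  1.117e-01 -3.400e-03] twist -0.0 open 0.0551 F [-0.1  0.3 -0.4]
```

View pics/wrist11.png

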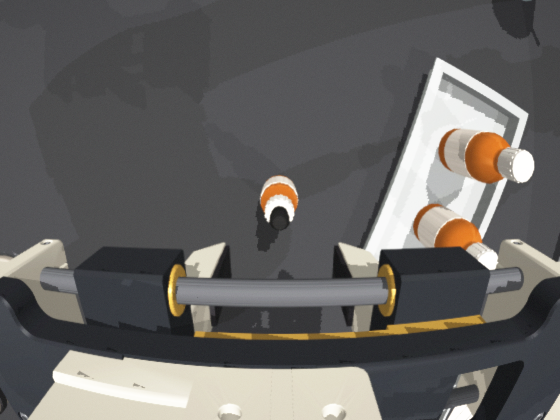

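Run:
```python
from h import *
goal(.360,.265,.079,-79.3)
```

```text
t 20.6 pos [0.3592 0.2633 0.1907] yaw -79.3 SHIFT [-0.0024  0.1117 -0.0004] twist -0.0 open 0.0551 F [-0.1  0.3 -0.4]
```

Emit:
{"op": "send_rows", "data": {
  "motion": [
    [[-0.0025, 0.03, 0, 0], [-0.0025, 0.065, 0, 0], [-0.0025, 0.095, 0, 0], [-0.0025, 0.111, 0, 0], [-0.0025, 0.111, 0, 0], [-0.0025, 0.111, 0, 0]]
  ]
}}

```text
time: 21.2
tool_pos: [0.3612, 0.2655, 0.0796]
tool_rot: [-1.557, -0.008, -1.385]
contact_force: [-0.1, -0.4, 0.2]
opening: 0.0556
```

Run:
```python
from h import *
from cell import read_camera
c=read_camera("side"); cv2.imwrite("pics/side12.png",cv2.resize(c["frame"][100:220,140:300,::-1],None,fx=5,fy=5,interpolation=2))
goal(.360,.265,.079,-79.3)
```

```text
t 21.25 pos [0.3614 0.2657 0.0802] yaw -79.3 SHIFT [ 0.0004  0.0012 -0.0015] twist -0.0 open 0.055 F [ 0.1 -0.5  0.1]
```

View pics/side12.png

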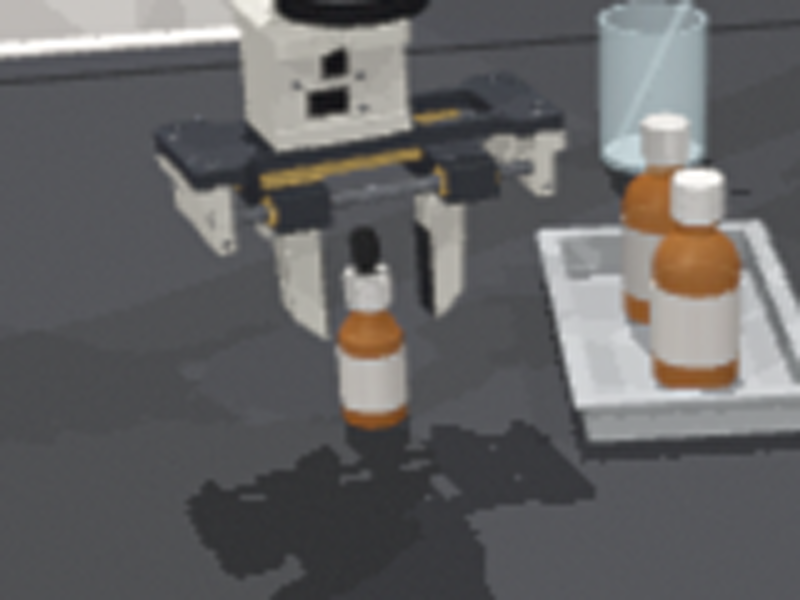

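Emit:
{"op": "send_rows", "data": {
  "motion": [
    [[0, 0.0015, -0.001, 0], [0, 0.0015, -0.001, 0], [0, 0.0015, -0.001, 0], [0, 0.0015, -0.001, 0], [0, 0.0015, -0.001, 0], [0, 0.0015, -0.001, 0], [0, 0.0015, -0.001, 0], [0, 0.0015, -0.001, 0]]
  ],
  "gripper": 0.05,
  "grip_force": 15
}}

```text
time: 22.05
tool_pos: [0.3601, 0.2654, 0.079]
tool_rot: [-1.557, -0.008, -1.385]
contact_force: [-2.6, 0.4, 5.8]
opening: 0.022
```

Emit:
{"op": "send_rows", "data": {
  "motion": [
    [[0, -0.015, 0, 0], [0, -0.05, 0, 0], [0, -0.08, 0, 0], [0, -0.08, 0, 0]]
  ]
}}

```text
time: 22.45
tool_pos: [0.3609, 0.2669, 0.1623]
tool_rot: [-1.549, -0.006, -1.385]
contact_force: [0.4, 0.5, -1.2]
opening: 0.0215
```

Run:
```python
from h import *
from cell import read_camera
c=read_camera("side"); cv2.imwrite("pics/side13.png",cv2.resize(c["frame"][100:220,140:300,::-1],None,fx=5,fy=5,interpolation=2))
goal(.627,.063,.19,-79.3)
```

```text
t 22.5 pos [0.3599 0.2663 0.1604] yaw -79.3 SHIFT [ 0.2494 -0.0238  0.2254] twist -0.0 open 0.0216 F [-1.3  0.2 -0.9]
```

View pics/side13.png

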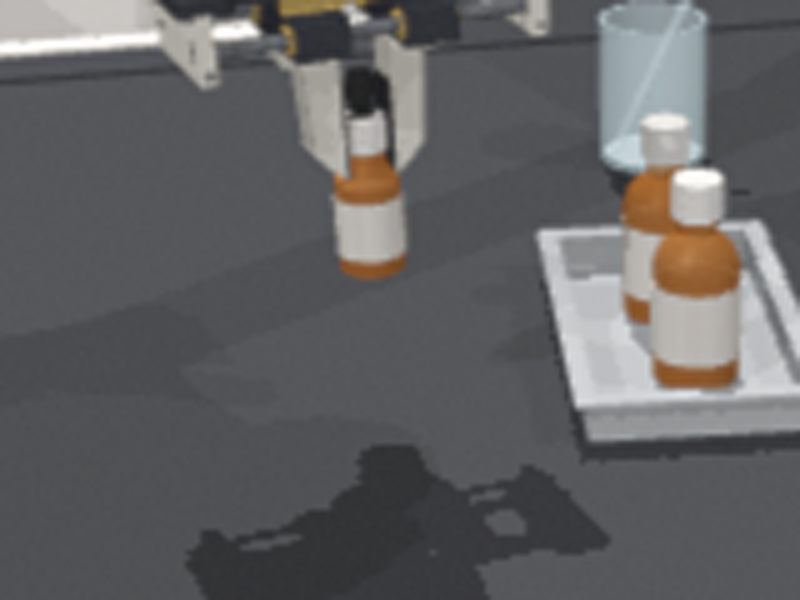

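Emit:
{"op": "send_rows", "data": {
  "motion": [
    [[0.03, -0.025, 0.027, 0], [0.065, -0.025, 0.058, 0], [0.1, -0.025, 0.09, 0], [0.135, -0.025, 0.122, 0], [0.17, -0.025, 0.154, 0], [0.205, -0.025, 0.185, 0], [0.235, -0.025, 0.212, 0], [0.249, -0.025, 0.225, 0]]
  ]
}}

```text
time: 23.3
tool_pos: [0.6283, 0.0604, 0.1886]
tool_rot: [-1.554, -0.007, -1.387]
contact_force: [-0.4, -0.3, -0.7]
opening: 0.0217
```

Emit:
{"op": "send_rows", "data": {
  "motion": [
    [[0, 0, 0, 0], [0, 0, 0, 0]]
  ]
}}

```text
time: 23.5
tool_pos: [0.6273, 0.0602, 0.1862]
tool_rot: [-1.558, -0.006, -1.388]
contact_force: [-0.2, 0.1, -0.6]
opening: 0.0222
```

Run:
```python
from h import *
from cell import read_camera
wrist("wrist14",[])
c=read_camera("side"); cv2.imwrite("pics/side14.png",c["frame"][:,:,::-1])
c=read_camera("top"); cv2.imwrite("pics/top14.png",c["frame"][:,:,::-1])
goal(.627,.063,.09,-79.3)
```

```text
[]
t 23.65 pos [0.6272 0.0615 0.1881] yaw -79.4 SHIFT [-0.0022  0.0981 -0.0014] twist -0.1 open 0.0219 F [ 0.5 -0.1 -0.7]
```

View pics/wrist14.png

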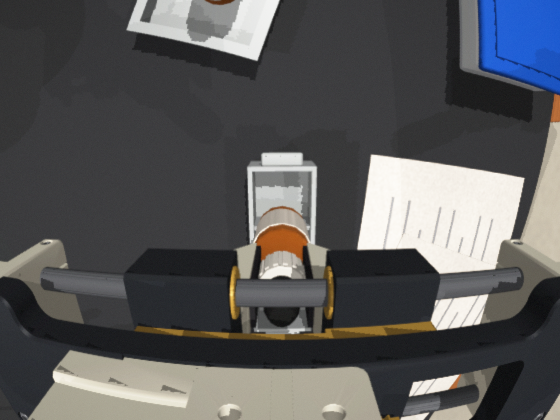

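View pics/side14.png

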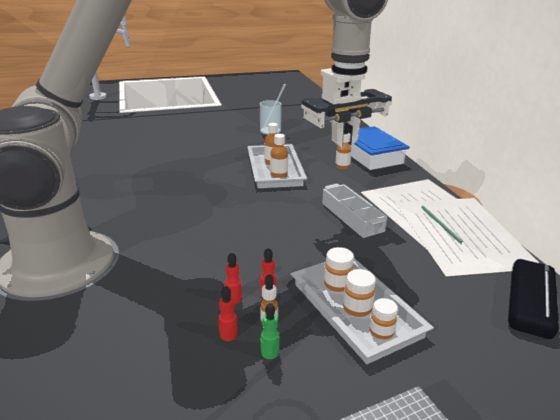

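View pics/top14.png

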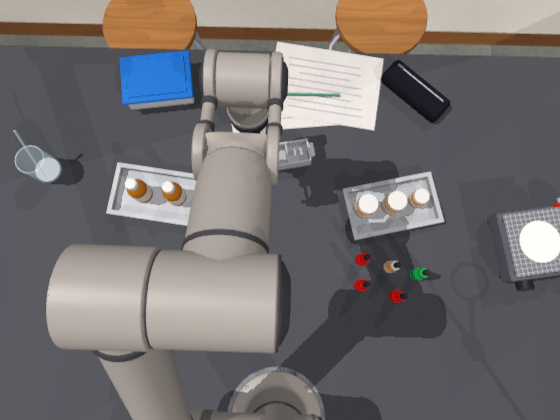

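Run:
```python
from h import *
print(proj("side",(.627,.0615,.109)),onplane("side",(343.5,166.5),.110))
im=cv2.imread("pics/side14.png"); cv2.imwrite("pics/side14b.png",cv2.resize(im[100:250,290:430],None,fx=4,fy=4,interpolation=2))
```

```text
[342.38301734 165.91578931] [0.62736114 0.05584037]
```

View pics/side14b.png

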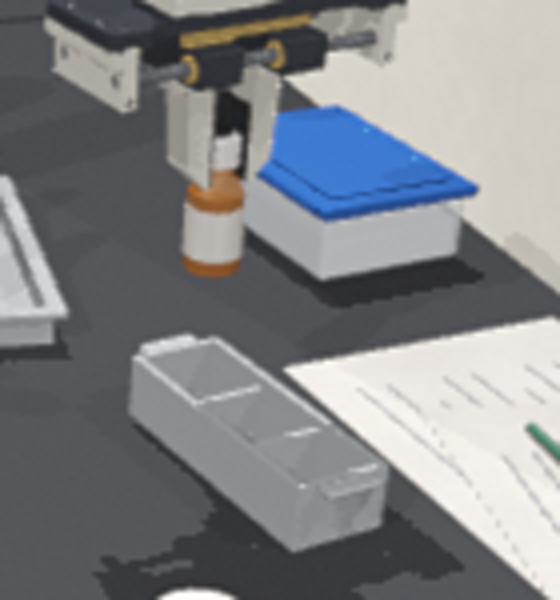

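Emit:
{"op": "send_rows", "data": {
  "motion": [
    [[-0.002, 0.03, -0.001, 0], [-0.002, 0.055, -0.001, 0], [-0.002, 0.075, -0.001, 0], [-0.002, 0.09, -0.001, 0], [-0.002, 0.099, -0.001, 0], [-0.002, 0.101, -0.001, 0], [-0.002, 0.101, -0.001, 0]]
  ]
}}

```text
time: 24.35
tool_pos: [0.6275, 0.0633, 0.0876]
tool_rot: [-1.555, -0.006, -1.386]
contact_force: [-0.2, -0.2, -0.7]
opening: 0.0216
```

Emit:
{"op": "send_rows", "data": {
  "motion": [
    [[0, 0.0008, 0, 0], [0, 0.0015, 0, 0], [0, 0.002, 0, 0], [0, 0.002, 0, 0]]
  ]
}}

```text
time: 24.75
tool_pos: [0.6276, 0.0633, 0.0858]
tool_rot: [-1.555, -0.006, -1.386]
contact_force: [-0.5, 0.2, -0.6]
opening: 0.0221
```

Emit:
{"op": "send_rows", "data": {
  "motion": [
    [[0, 0.0008, 0, 0], [0, 0.0015, 0, 0], [0, 0.0022, 0, 0], [0, 0.0022, 0, 0]]
  ]
}}

```text
time: 25.15
tool_pos: [0.6276, 0.0633, 0.0835]
tool_rot: [-1.555, -0.006, -1.386]
contact_force: [-0.1, -0.1, -1.3]
opening: 0.022
```

Emit:
{"op": "send_rows", "data": {
  "motion": [
    [[0, 0.0005, 0, 0], [0, 0.001, 0, 0], [0, 0.001, 0, 0], [0, 0.001, 0, 0]]
  ]
}}

```text
time: 25.55
tool_pos: [0.6279, 0.0633, 0.0834]
tool_rot: [-1.554, -0.007, -1.386]
contact_force: [-1.2, 0.4, 5.0]
opening: 0.0215
```

Emit:
{"op": "send_rows", "data": {
  "motion": [
    [[0, 0, 0, 0], [0, 0, 0, 0], [0, 0, 0, 0], [0, 0, 0, 0]]
  ],
  "gripper": 0.48
}}

```text
time: 25.95
tool_pos: [0.6278, 0.0633, 0.0831]
tool_rot: [-1.554, -0.007, -1.386]
contact_force: [-0.2, 0.3, -0.1]
opening: 0.0434
```

Emit:
{"op": "send_rows", "data": {
  "motion": [
    [[0, -0.015, 0, 0], [0, -0.04, 0, 0], [0, -0.08, 0, 0], [0, -0.12, 0, 0], [0, -0.12, 0, 0]]
  ]
}}

```text
time: 26.45
tool_pos: [0.6284, 0.0638, 0.2095]
tool_rot: [-1.543, -0.009, -1.386]
contact_force: [0.9, -0.5, 0.5]
opening: 0.0438
```

Run:
```python
from h import *
from cell import read_camera
wrist("wrist15",[])
c=read_camera("side"); cv2.imwrite("pics/side15.png",c["frame"][:,:,::-1])
goal(.361,-.277,.19,-79.3)
# geometry around dropB
B=np.array([.361,-.278])
for n,p in dict(red1=(.3766,-.208),red2=(.3137,-.2062),red3=(.2876,-.2912),green=(.3435,-.3452)).items():
    d=np.array(p)-[.3594,-.2796]; print(n,np.hypot(*d).round(3),np.degrees(np.arctan2(d[1],d[0])).round(0))
```

```text
[]
t 26.55 pos [0.626  0.0637 0.2039] yaw -79.4 SHIFT [ 0.286   0.01   -0.3234] twist -0.1 open 0.044 F [-1.4  0.1 -0.3]
red1 0.074 76.0
red2 0.086 122.0
red3 0.073 -171.0
green 0.067 -104.0
```

View pics/side15.png

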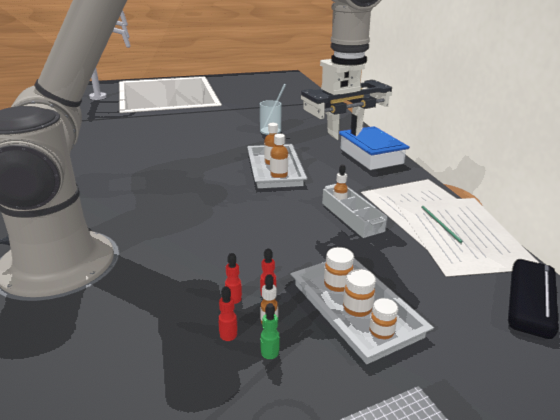

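Emit:
{"op": "send_rows", "data": {
  "motion": [
    [[0.286, 0.0, -0.323, 35.1], [0.286, 0.0, -0.323, 35.1], [0.286, 0.0, -0.323, 35.1], [0.286, 0.0, -0.323, 35.1], [0.286, 0.0, -0.323, 35.1], [0.286, 0.0, -0.323, 35.1], [0.286, 0.0, -0.323, 35.1], [0.286, 0.0, -0.323, 35.1]]
  ]
}}

```text
time: 27.35
tool_pos: [0.3782, -0.2528, 0.1987]
tool_rot: [-1.555, 0.006, -1.998]
contact_force: [1.2, -0.3, -0.9]
opening: 0.044
```

Run:
```python
from h import *
goal(.361,-.278,.18,-114.5)
```

```text
t 27.35 pos [ 0.3782 -0.2528  0.1987] yaw -114.5 SHIFT [ 0.0301  0.0185 -0.0056] twist 0.0 open 0.044 F [ 1.2 -0.3 -0.9]
```

Emit:
{"op": "send_rows", "data": {
  "motion": [
    [[0.03, 0.01, -0.0055, 0], [0.03, 0.015, -0.0055, 0], [0.03, 0.015, -0.0055, 0], [0.03, 0.015, -0.0055, 0]]
  ]
}}

```text
time: 27.75
tool_pos: [0.3612, -0.2769, 0.1828]
tool_rot: [-1.556, 0.007, -1.997]
contact_force: [0.1, -0.2, 1.3]
opening: 0.0443
```

Run:
```python
from h import *
wrist("wrist16",[(.361,-.278,.098),(.367,-.278,.098),(.361,-.272,.098),(.361,-.278,0)])
goal(.361,-.278,.072,-114.5)
```

```text
[(np.float64(278.4), np.float64(229.7)), (np.float64(286.1), np.float64(226.3)), (np.float64(274.8), np.float64(222.3)), (np.float64(277.9), np.float64(198.3))]
t 27.8 pos [ 0.3615 -0.2769  0.1832] yaw -114.4 SHIFT [ 0.0019  0.1112 -0.0018] twist 0.1 open 0.0441 F [-0.1  0.5  0.3]
```

View pics/wrist16.png

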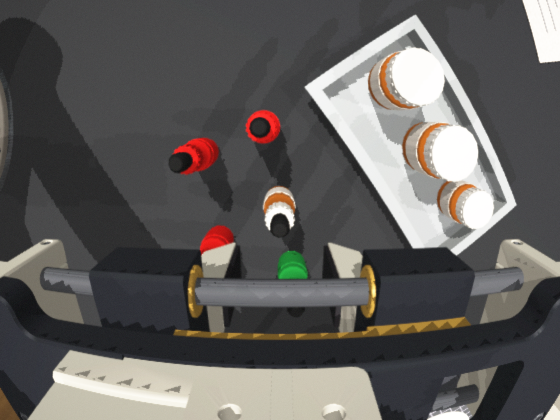

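Emit:
{"op": "send_rows", "data": {
  "motion": [
    [[0.001, 0.025, 0, 0], [0.001, 0.055, 0, 0], [0.001, 0.085, 0, 0], [0.001, 0.105, 0, 0], [0.001, 0.111, 0, 0], [0.001, 0.111, 0, 0], [0.001, 0.111, 0, 0]]
  ]
}}

```text
time: 28.5
tool_pos: [0.3638, -0.278, 0.0731]
tool_rot: [-1.554, 0.006, -1.996]
contact_force: [0.2, 0.9, 0.4]
opening: 0.044
```

Run:
```python
from h import *
from cell import read_camera
c=read_camera("side"); cv2.imwrite("pics/side17.png",cv2.resize(c["frame"][200:370,180:380,::-1],None,fx=4,fy=3.5,interpolation=2))
goal(.361,-.278,.072,-114.5)
```

```text
t 28.55 pos [ 0.3638 -0.2782  0.0733] yaw -114.4 SHIFT [ 0.001   0.0012 -0.0027] twist 0.1 open 0.0441 F [-0.2 -0.2  0.5]
```

View pics/side17.png

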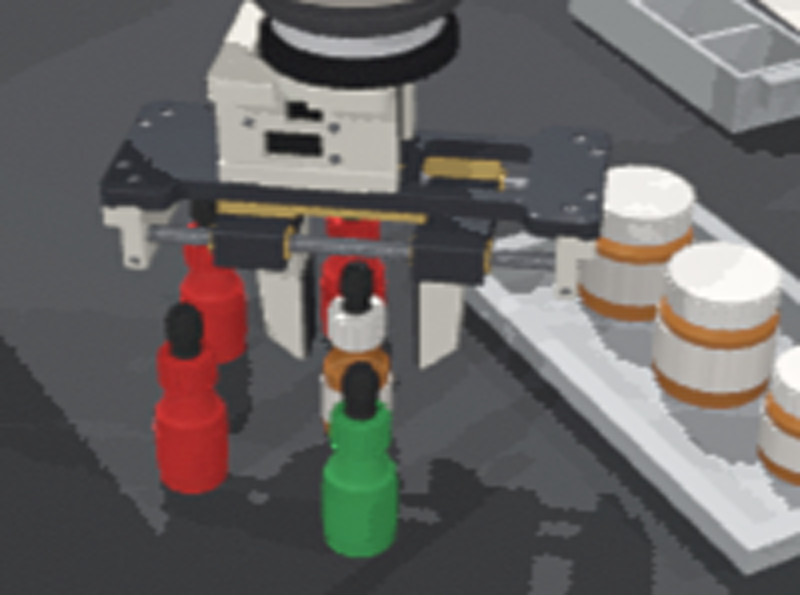

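Emit:
{"op": "send_rows", "data": {
  "motion": [
    [[0, 0.001, -0.0005, 0], [0, 0.001, -0.0005, 0], [0, 0.001, -0.0005, 0], [0, 0.001, -0.0005, 0], [0, 0.001, -0.0005, 0], [0, 0.001, -0.0005, 0], [0, 0.001, -0.0005, 0]]
  ],
  "gripper": 0.05
}}

```text
time: 29.25
tool_pos: [0.3634, -0.2782, 0.0725]
tool_rot: [-1.553, 0.005, -1.996]
contact_force: [-0.9, 0.0, 3.3]
opening: 0.0218
```

Emit:
{"op": "send_rows", "data": {
  "motion": [
    [[0, -0.02, 0, 0], [0, -0.05, 0, 0], [0, -0.09, 0, 0], [0, -0.12, 0, 0], [0, -0.12, 0, 0], [0, -0.12, 0, 0]]
  ]
}}

```text
time: 29.85
tool_pos: [0.3611, -0.2777, 0.1924]
tool_rot: [-1.552, 0.005, -1.996]
contact_force: [0.6, 0.4, -0.9]
opening: 0.0215
```

Run:
```python
from h import *
from cell import read_camera
c=read_camera("side"); cv2.imwrite("pics/side18.png",c["frame"][:,:,::-1])
goal(.648,-.047,.2,-79.3)
```

```text
t 29.9 pos [ 0.3607 -0.2773  0.1915] yaw -114.4 SHIFT [-0.3284 -0.0038  0.1668] twist -35.1 open 0.0217 F [ 0.1  0.3 -1.3]
```

View pics/side18.png

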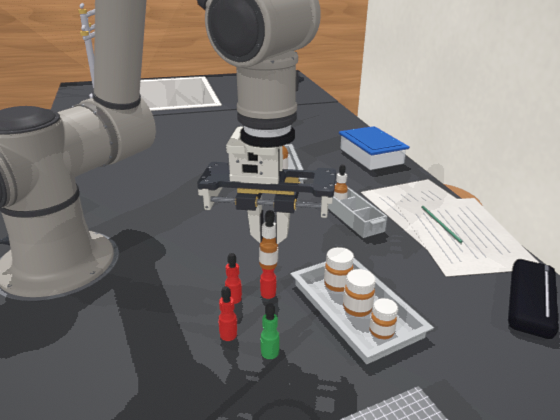

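Emit:
{"op": "send_rows", "data": {
  "motion": [
    [[-0.035, -0.005, 0.018, -4.5], [-0.08, -0.005, 0.04, -9], [-0.12, -0.005, 0.06, -14], [-0.16, -0.005, 0.081, -19], [-0.2, -0.005, 0.102, -24], [-0.24, -0.005, 0.122, -29], [-0.28, -0.005, 0.142, -33], [-0.31, -0.005, 0.157, -35.1]]
  ]
}}

```text
time: 30.7
tool_pos: [0.6324, -0.0574, 0.1982]
tool_rot: [-1.557, -0.003, -1.38]
contact_force: [-0.1, -0.1, -0.8]
opening: 0.0218
```

Run:
```python
from h import *
goal(.648,-.047,.17,-79.3)
```

```text
t 30.7 pos [ 0.6324 -0.0574  0.1982] yaw -79.0 SHIFT [-0.0074  0.0284  0.0169] twist 0.3 open 0.0218 F [-0.1 -0.1 -0.8]
```

Emit:
{"op": "send_rows", "data": {
  "motion": [
    [[-0.0075, 0.015, 0.017, 0.3], [-0.0075, 0.02, 0.017, 0.3], [-0.0075, 0.02, 0.017, 0.3], [-0.0075, 0.02, 0.017, 0.3]]
  ]
}}

```text
time: 31.1
tool_pos: [0.6471, -0.0475, 0.1775]
tool_rot: [-1.559, -0.002, -1.386]
contact_force: [0.3, -0.4, -0.6]
opening: 0.0217
```

Run:
```python
from h import *
from cell import read_camera
wrist("wrist19",[])
c=read_camera("side"); cv2.imwrite("pics/side19.png",cv2.resize(c["frame"][100:250,290:430,::-1],None,fx=4,fy=4,interpolation=2))
goal(.648,-.047,.080,-79.3)
from cell import sensors
p=np.array(sensors.observe()["tool_pos"]); q=proj("side",p-[0,0,.0725]); print((q-[290,100])*4)
```

```text
[]
t 31.2 pos [ 0.6476 -0.0477  0.1788] yaw -79.4 SHIFT [-0.0009  0.0988 -0.0008] twist -0.1 open 0.0215 F [-0.5 -0.6 -0.7]
[322.76814053 346.85015844]
```

View pics/wrist19.png

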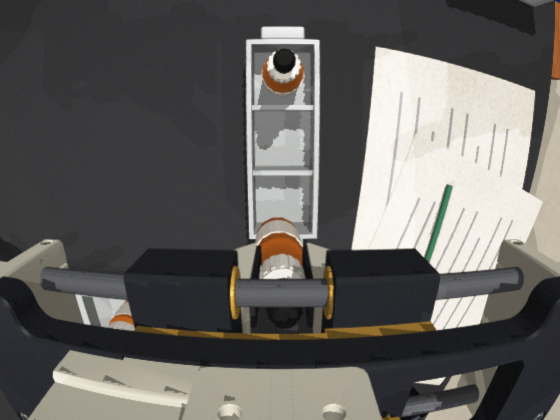

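View pics/side19.png

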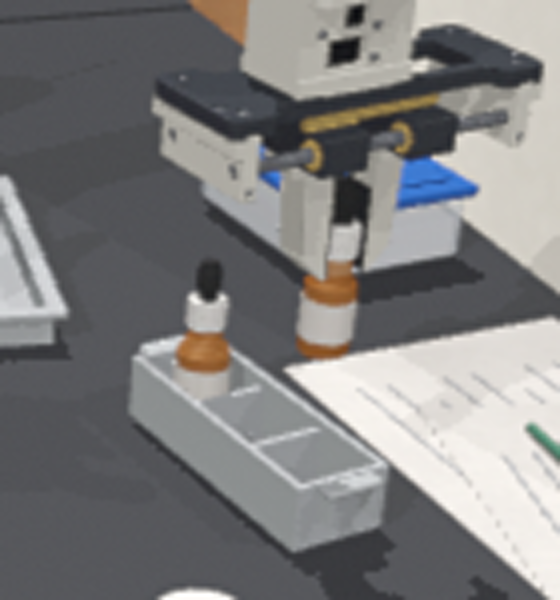

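Run:
```python
from h import *
a=proj("side",(.648,-.047,.106));b=proj("side",(.648,-.047,.204)); print((a-[290,100])*4,(b-[290,100])*4)
im=cv2.imread("pics/side19.png"); cv2.imwrite("pics/side19b.png",cv2.resize(im[180:380,260:400],None,fx=4,fy=3,interpolation=2))
```

```text
[322.83763114 346.69030942] [342.56839906 176.34600755]
```

View pics/side19b.png

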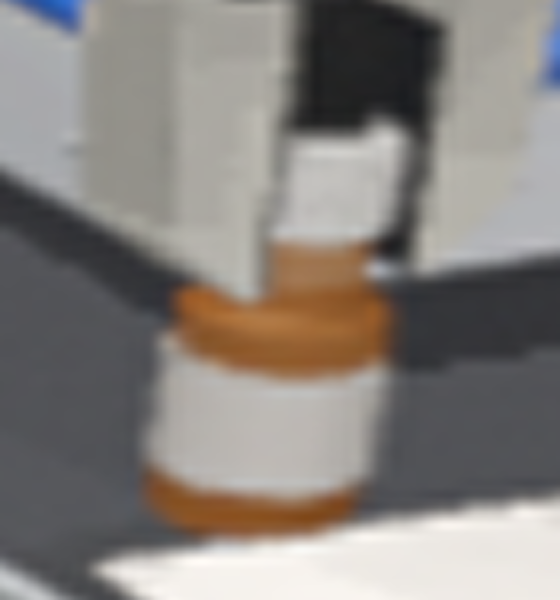

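Emit:
{"op": "send_rows", "data": {
  "motion": [
    [[-0.001, 0.03, -0.001, 0], [-0.001, 0.055, -0.001, 0], [-0.001, 0.075, -0.001, 0], [-0.001, 0.09, -0.001, 0], [-0.001, 0.098, -0.001, 0], [-0.001, 0.1, -0.001, 0], [-0.001, 0.1, -0.001, 0]]
  ]
}}

```text
time: 31.9
tool_pos: [0.6481, -0.0472, 0.0795]
tool_rot: [-1.556, -0.003, -1.386]
contact_force: [0.0, 0.8, -0.3]
opening: 0.0213
```

Emit:
{"op": "send_rows", "data": {
  "motion": [
    [[0, 0.0008, 0, 0], [0, 0.0015, 0, 0], [0, 0.002, 0, 0], [0, 0.002, 0, 0]]
  ]
}}

```text
time: 32.3
tool_pos: [0.6483, -0.0472, 0.0777]
tool_rot: [-1.556, -0.003, -1.386]
contact_force: [0.3, -0.0, -1.0]
opening: 0.0216
```

Emit:
{"op": "send_rows", "data": {
  "motion": [
    [[0, 0.0006, 0, 0], [0, 0.001, 0, 0], [0, 0.0014, 0, 0], [0, 0.0014, 0, 0]]
  ]
}}

```text
time: 32.7
tool_pos: [0.6484, -0.0472, 0.0765]
tool_rot: [-1.555, -0.004, -1.386]
contact_force: [-1.4, 0.2, 1.9]
opening: 0.0216
```

Emit:
{"op": "send_rows", "data": {
  "motion": [
    [[0, 0.0003, 0, 0], [0, 0.0005, 0, 0], [0, 0.0005, 0, 0]]
  ]
}}

```text
time: 33.0
tool_pos: [0.6485, -0.0473, 0.0765]
tool_rot: [-1.555, -0.004, -1.386]
contact_force: [-1.6, -1.3, 4.7]
opening: 0.0216
```

Emit:
{"op": "send_rows", "data": {
  "motion": [
    [[0, 0, 0, 0], [0, 0, 0, 0], [0, 0, 0, 0], [0, 0, 0, 0]]
  ],
  "gripper": 0.48
}}

```text
time: 33.4
tool_pos: [0.6484, -0.0472, 0.0761]
tool_rot: [-1.555, -0.004, -1.386]
contact_force: [-0.3, 0.0, -0.0]
opening: 0.0436
```

Emit:
{"op": "send_rows", "data": {
  "motion": [
    [[0, -0.015, 0, 0], [0, -0.04, 0, 0], [0, -0.08, 0, 0], [0, -0.12, 0, 0], [0, -0.15, 0, 0], [0, -0.15, 0, 0]]
  ]
}}

```text
time: 34.0
tool_pos: [0.6481, -0.0475, 0.2331]
tool_rot: [-1.545, -0.008, -1.386]
contact_force: [-0.1, -0.3, 1.0]
opening: 0.0439
```

Run:
```python
from h import *
from cell import read_camera
wrist("wrist20",[])
c=read_camera("side"); cv2.imwrite("pics/side20.png",c["frame"][:,:,::-1])
c=read_camera("top"); cv2.imwrite("pics/top20.png",c["frame"][:,:,::-1])
goal(.45,0,.25,-79.3)
```

```text
[]
t 34.15 pos [ 0.6456 -0.047   0.226 ] yaw -79.4 SHIFT [-0.082  -0.027  -0.1833] twist -0.1 open 0.0442 F [ 0.4 -0.4 -0.7]
```

View pics/wrist20.png

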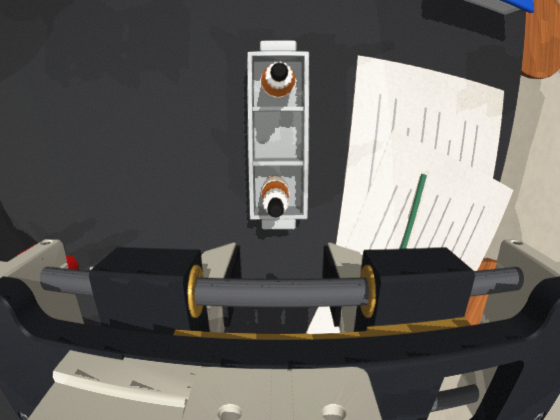

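View pics/side20.png

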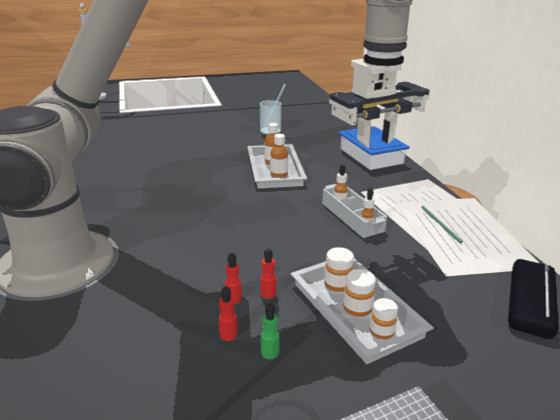

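View pics/top20.png

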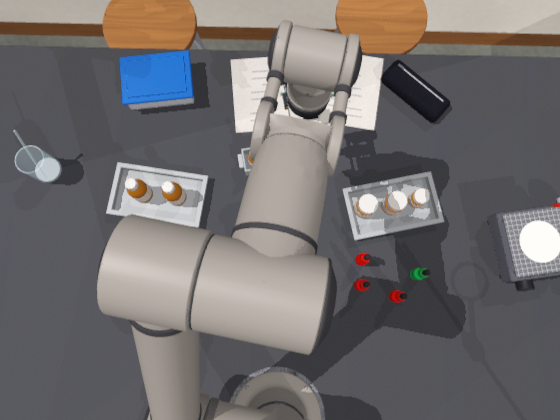

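Run:
```python
from h import *
import numpy as np
a=cv2.imread("pics/top0.png").astype(int);b=cv2.imread("pics/top20.png").astype(int)
for n,(x0,y0,x1,y1) in dict(bst=(158,175,190,210),jst=(354,193,380,218),red1=(352,250,374,268),green=(410,264,432,282),red2=(352,276,374,294)).items():
    print(n,np.abs(a-b)[y0:y1,x0:x1].mean().round(1))
from cell import hand_in
print(hand_in())
```

```text
bst 11.9
jst 12.7
red1 1.7
green 16.0
red2 14.7
the job is handed in; nothing more can be done
None
```

All five containers are back where their kind is kept, and I handed the job in at about 34 s of the 120 s allowed.

- **Jars:** `jar_large` and `jar_small` stand in a row beside the stored jar in `jar_tray`.
- **Bottle:** `bottle_loose` stands beside the stored bottle in `bottle_tray`.
- **Droppers:** `dropper_large` and `dropper_small` are in the two end cells of the caddy, with the middle cell empty.

I lowered each container until the force reading showed contact with the floor of its tray or cell, and only then released it.

**Last checks:** The side view shows every container upright in its place and the gripper clear of everything. The wrist view confirms both droppers in their cells. In the top view the two trays look right, but the arm hides most of the caddy. The stored jar, the stored bottle, and the red and green look-alikes sit at about the same pixels as at the start.

**What disagreed:**
- A simple before/after pixel comparison did not settle whether anything moved. Most patches, including both stored items, changed by 12 to 16 grey levels; one red look-alike changed by only 1.7. I put this down to the arm's shadow, so "nothing moved" rests on looking at the pictures.
- The first position estimates were off by about 2 to 5 mm against the wrist camera. I corrected for that before each grasp.
- The tool built up about 1 to 1.7° of tilt over the run. The containers still settled flat when released.

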